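# Cure a lens cell in the UV box

### The job

Cure the glued lens cell, the narrow tall one: raise the lid of the UV curing box fully, so that it stays up by itself, stand the cell gently and upright inside the circle marked on the chamber floor, and lower the lid gently until it is fully shut. Only then roll the knurled dimmer wheel with a fingertip, away from the robot, to the fifth click above its off stop, where the full-width white line on its rim stands between the two triangles on the deck; touch it lightly, for pushed in hard it works as a switch. Leave everything else on the bench where it is.

Things in the scene. Friction and masses are not known exactly. Their poses are not given: they have to be found in the camera images.
- uvbox: UV curing box, fixed, white, 190 mm wide (y); origin on the bench under the chamber's centre; +x from its front (robot side) to its back, z up. Chamber: x -68 to +68 mm, walls 8 mm, inside 120 x 174 mm, floor at height 30 mm, rim at 85 mm. In front a grey deck slopes 25 degrees, from height 85 mm at x -68 to 43 mm at x -158 mm, outward normal (-0.423, 0, 0.906), with the dimmer wheel in its middle
- cure_spot (a point): centre of the marked circle (64 mm across) on the chamber floor, at floor height (30 mm above the bench); axes as the box's
- lid (a joint): lid angle (rad): 0 fully shut, 1.05 (60 degrees) fully open against its stay. Lid 138 mm long, 22 mm thick, with an amber window, hinged along the chamber's back rim, opens upward and back; its stiff hinge holds it at any angle (about 8 N at the bar lifts it). When open it leans over the chamber, which can then be served only with the tool leaning towards the front of the box
- lid_hinge (a point): middle of the lid's hinge axis, at the back rim, 68 mm behind the chamber's centre, 85 mm above the bench; the axis runs along the box's y
- lid_bar (a point): middle of the lid's bar handle: a round steel bar 10 mm thick, 110 mm long along the box's y, its axis 36 mm above the lid's outer face near the front edge; with the lid shut it is 118 mm in front of the hinge axis and 58 mm above it. It turns with the lid and may pivot between the fingers
- wheel (a joint): angle of the dimmer wheel (rad): 0 at the off stop, 0.349 (20 degrees) a click, eight clicks in all; it grows as its exposed rim is rolled away from the robot, up the slope; the fifth click is 1.745. A sprung roller draws it to the nearest click when let go; it takes about 3.5 N along the rim to pass a click, so that with less than about 4 N on it a fingertip slips
- wheel_top (a point): highest point of the dimmer wheel's rim, measured along the deck's normal; its x axis points up the deck's slope, y along the wheel's axle, z along the deck's outward normal. The wheel is black, knurled, 50 mm in diameter, 14 mm wide, and stands 10 mm out of the deck; a click is 8.7 mm of rim travel
- wheel_press (a joint): how far the wheel is pushed into the deck on its sprung yoke (m), 0 at rest; it begins to yield at about 2.5 N and gives 1 mm for each further 3 N; at 3.5 mm (about 13 N) its push switch trips and puts the lamp out
- cell: the glued lens cell: upright plain aluminium barrel 40 mm in diameter and 36 mm tall with a glass lens in its top face, about 110 g; origin at the centre of its underside, z along the barrel
- wide_cell: another lens cell, not to be cured: 64 mm in diameter, 20 mm tall; origin at the centre of its underside
- tape_roll: roll of blue tape lying flat, 80 mm across, 24 mm tall; origin at the centre of its underside; bystander
- gauge_tee: pressure gauge lying face up, 50 mm across and 22 mm tall, with a brass tee reaching 51 mm to its -x side; origin under the gauge's centre; bystander
- driver: screwdriver lying on the bench, 170 mm long; bystander
- solvent: amber bottle, 56 mm across, 120 mm tall, origin at the centre of its underside; bystander
- parts_bin: open grey bin with brass fittings, 110 x 150 mm, 50 mm tall; fixed; bystander
- index_mark (a point): point on the deck's surface under the wheel's top; white triangles on the deck left and right of the wheel point at it. The wheel's rim carries a white line for each click, 5 mm long, that of the fifth click over the full 14 mm width; the line of the click that is set stands between the triangles

How it is judged:
On the way, in this order (a step that is already met when the one before it is completed fails the run):
1. the lid is raised and stays up (value of joint lid above 0.85 rad and contact force between the fingers and lid below 0.1 N), for 0.2 s.
2. the narrow lens cell stands upright inside the marked circle, let go (horizontal distance between cell and cure_spot below 0.014 m and distance between cell and cure_spot below 0.015 m and angle between cell's own z axis and vertical below 0.08 rad and contact force between the fingers and cell below 0.1 N), for 0.2 s.
3. the lid is fully shut (value of joint lid below 0.035 rad), for 0.2 s.
4. the wheel rests at the fifth click (value of joint wheel between 1.625 and 1.865 rad), for 0.2 s.
At the end, for the whole second after the job is handed in: The narrow lens cell stands at rest and upright (within 0.08 rad) on the chamber floor, its centre within 14 mm of the circle's centre; the lid is shut (below 0.035 rad); the wheel rests at its fifth click (1.745 rad, within 0.12 rad) (all of step 4 and horizontal distance between cell and cure_spot below 0.014 m and distance between cell and cure_spot below 0.015 m and angle between cell's own z axis and vertical below 0.08 rad and linear speed of cell below 0.02 m/s and value of joint lid below 0.035 rad); the robot touches nothing.
It fails at once if the dimmer wheel is pushed in until its switch trips (3.5 mm) (value of joint wheel_press above 0.0035 m).
It fails at once if the wheel is turned up past the third click while the lid is not shut (value of joint lid above 0.2 rad and value of joint wheel above 1.22 rad).
It fails at once if the lid is slammed (it swings down faster than 3 rad/s) (velocity of joint lid below -3 rad/s).
It fails at once if the cell is dropped or rammed onto the box (over 50 N) (contact force between cell and uvbox above 50 N).
It fails at once if another thing on the bench is moved by more than 20 mm (distance of any of wide_cell, tape_roll, gauge_tee, driver, solvent from where it was at the start of the episode above 0.02 m).
It also fails if it takes over 72 s, if anything falls off the work surface, if the arm or the gripper's body presses on something with over 40 N, if the wrist force passes 120 N, or if a joint passes its speed limit or range.

### The arm

A 6-joint arm with a two-finger parallel gripper is mounted at the origin on the work surface. World frame = base frame: x ahead of the robot, y to its left, z up, the work surface at z = 0. Lengths are in m, angles in rad, forces in N, time in s.
With the tool pointing down it reaches from about 0.2 to 0.875 m from the base axis. Payload 3.4 kg.
Tool frame: the origin (TCP) lies midway between the tips of the shut fingers; the grasp point (between the pads) lies 19 mm behind it; z points along the fingers, y is the direction in which the jaws open and shut (so a half turn about z gives the same grasp; the last joint's range is limited). The gripper opens to 94 mm and grips with 3 to 60 N. Pads are 16 mm wide; open, the fingers measure 119 mm over their backs; the gripper's body (75 mm by 177 mm) begins 78 mm behind the grasp point.
Start: joints at [-1.267, 0.276, 1.505, -0, 1.361, -0.121], TCP at [0.237, -0.524, 0.205] pointing down, gripper open.
Joint ranges: [-2.89, 2.89], [-0.75, 2.08], [0.22, 2.7], [-1.18, 4.32], [0.11, 2.71], [-2.7, 2.7]. Speed limits (rad/s): [2.57, 2.57, 3.14, 3.14, 3.14, 3.14].

### API

Orientations are given as a unit quaternion [w, x, y, z].
In Python, from cell import read_state, get_image, sign_off gives the robot as it stands. The module is installed in compiled form; this text tells all that it offers.
- The arm moves only by the tool carry_out, never from a script. Its arguments are lists of equal length, an entry for each row: "delta_rot": the turn, a rotation vector about the world's x, y, z scaled (see below), a list of three; "travel": the shift along the world's x, y, z scaled (see below), a list of three; "hand": the finger opening in mm, from 0 to 94. A call has 1 to 5 rows; each row is the pose to reach, as a shift and turn from the pose commanded when the call began; what a row does not reach only later rows make up. The controller multiplies each number of a shift by 120 mm and each number of a turn by 60 degrees. A row lasts 1/10 s, in which the tool goes at most 50 mm and 8.59 degrees, less where a joint would pass 70% of its speed; a pose out of reach is approached as far as the arm can. A call with a number of a shift or a turn outside -1 to 1 is refused whole. A call with a gripper value outside its range is refused whole. The fingers move at their own pace and stop on an object; the grip force is fixed at half the most. Time passes only in rows, so rows that repeat a pose let the fingers close. It gives the time, the measured TCP pose, the force and the opening at its end, in the units of the state.
- read_state(): the state, without advancing time (a new reading comes with each control period).
- get_image(name): name is "scene" or "top"; returns a dict with "img" (480x640x3 uint8, red, green, blue), "range_z" (480x640 float32, m along the optical axis (not along the pixel's ray), 0 where there is no reading), "mtx" (3x3 intrinsics, pixels), "T" (4x4, takes a point from camera to world coordinates). Camera axes: x right, y up, looking along -z (the intrinsics and any distortion apply to the point x, -y, -z); pixel columns grow to the right and rows downward; lengths in m; the calibration is good to about 2 mm. A picture is of the moment at which its call begins.
- sign_off(): hands the job in, once; it reports no verdict.
The state is a dict: "time_s": time; "joint_pos": joint angles; "joint_velocities": joint speeds; "joint_torque": joint torques, N m; "eef_pos": TCP position; "ee_rot": TCP orientation; "wrist_force": force on the tool from outside, world axes, zero at the start; "ft_torque": the same for the moment, N m; "gripper_width": finger opening in m.
Only numpy, scipy, OpenCV 4.12 (cv2) and the standard library are available. Lean on these libraries where they do the work, as an engineer would, in place of code of your own. Each camera call takes 0.05 s, during which the arm holds its last target.

## Working session

There is one attempt and no reset: what is moved stays moved. The work goes in short steps, Python scripts to look and compute and a tool call to move; the robot and the scene stay as the last step left them, time stands still between calls to the robot, and variables do not carry over. Pictures are saved under pics/ and viewed, and the job is handed in when it is done.

Besides the shell and the picture viewer there is one more tool, called after "Call:" in YAML: its name, and indented under it one key for each argument. carry_out: Moves the arm, as the interface text tells. Shifts and turns lie within -1 to 1; 1 stands for 120 mm of shift or 60 degrees of turn. Its arguments: {"type":"object","properties":{"delta_rot":{"type":"array"},"travel":{"type":"array"},"hand":{"type":"array"}},"required":["delta_rot","travel","hand"]}

```bash
mkdir -p pics
cat > h.py <<'E'
import numpy as np, cv2
from cell import read_state, get_image, sign_off
def snap(name,fn=None):
    d=get_image(name)
    if fn: cv2.imwrite('pics/'+fn, d['img'][:,:,::-1])
    np.savez('last_'+name+'.npz',**{k:np.asarray(d[k]) for k in d})
    return d
def load(name): return dict(np.load('last_'+name+'.npz'))
def cloud(d):
    K=d['mtx'];z=d['range_z'];v,u=np.mgrid[0:480,0:640]
    x=(u-K[0,2])/K[0,0]*z;y=(v-K[1,2])/K[1,1]*z
    P=np.stack([x,-y,-z,np.ones_like(z)],-1)@d['T'].T
    P=P[...,:3];P[z==0]=np.nan
    return P
def proj(d,p):
    q=np.linalg.inv(d['T'])@np.append(p,1);K=d['mtx']
    return K[0,0]*q[0]/-q[2]+K[0,2], K[1,1]*-q[1]/-q[2]+K[1,2]
E
python3 - <<'E'
from h import *
for n in('scene','top'):
    d=snap(n,n+'0.png');print(d.keys(),d['mtx'],d['T'])
s=read_state();print(s)
E
```

```text
dict_keys(['img', 'range_z', 'mtx', 'T']) [[556.13803805   0.         313.11336074]
 [  0.         556.13803805 228.82855049]
 [  0.           0.           1.        ]] [[ 0.75662657 -0.46235403  0.46232563  1.13377064]
 [ 0.65350739  0.51195857 -0.55751818 -0.69970242]
 [ 0.02107921  0.72396628  0.68951323  0.9446306 ]
 [ 0.          0.          0.          1.        ]]
dict_keys(['img', 'range_z', 'mtx', 'T']) [[614.79016503   0.         314.77126045]
 [  0.         614.79016503 243.29834409]
 [  0.           0.           1.        ]] [[ 0.01473642  0.98058334 -0.19554832  0.30352401]
 [-0.99988145  0.01357852 -0.0072606   0.00272119]
 [-0.00446436  0.19563213  0.98066719  1.38270483]
 [ 0.          0.          0.          1.        ]]
{'time_s': 0.1, 'joint_pos': array([-1.26698492e+00,  2.76553839e-01,  1.50591236e+00, -2.97069573e-05,
        1.36070481e+00, -1.21016782e-01]), 'joint_velocities': array([-0.0016331 , -0.00172241, -0.00394578, -0.00184389, -0.00047346,
       -0.00064098]), 'joint_torque': array([ 1.52516674e-03, -4.05455339e+01, -2.37778473e+01,  7.03041907e-02,
        2.99454737e-02, -4.43005683e-05]), 'eef_pos': array([ 0.23683053, -0.52345298,  0.20471617]), 'ee_rot': array([-7.84558786e-04,  9.77523863e-01,  2.10823324e-01, -8.64922061e-05]), 'wrist_force': array([-0.0588814 , -0.18709773,  0.32133702]), 'ft_torque': array([0.01259271, 0.01136507, 0.01977292]), 'gripper_width': 0.09356540038449158}
```

View pics/scene0.png

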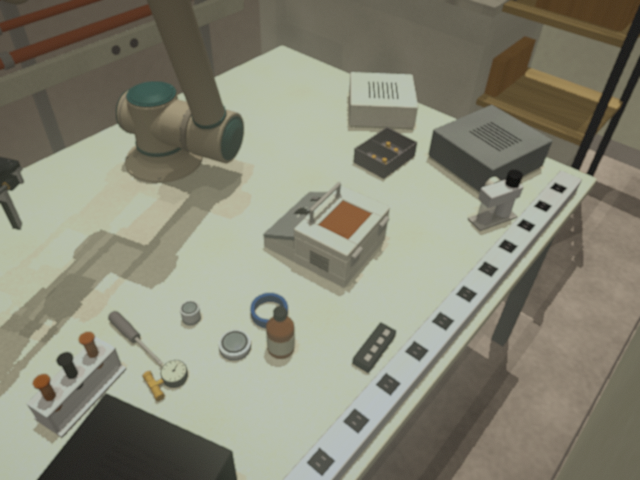

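View pics/top0.png

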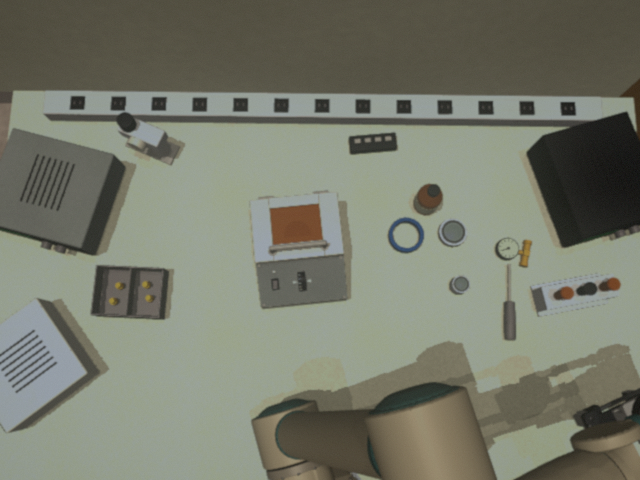

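The top view shows the box at about (298,250), yawed slightly, with the narrow cell at (460,285), the wide cell at (452,233), the tape at (406,235) and the solvent at (428,197). I'll measure these next.

Run:
```python
from h import *
d=load('top');P=cloud(d)
for n,(u,v) in dict(cell=(460,285),wide=(452,233),bottle=(432,190),lidwin=(296,225),lidw1=(262,225),lidw2=(336,225),bar1=(275,247),bar=(298,246),bar2=(322,243),deck=(285,268),deck2=(330,290),deck3=(266,300),wheel=(302,281),bench=(400,290)).items():
    print(n,P[v,u].round(4))
# cell segmentation: height band
m=(abs(P[...,2]-.036)<.006); 
lab=m.astype(np.uint8); lab[:, :]=lab
sub=np.zeros_like(lab);sub[265:305,440:480]=lab[265:305,440:480]
q=P[sub>0];print('cell',len(q),q.mean(0),q.min(0),q.max(0),(q.min(0)+q.max(0))/2)
# chamber/lid top plane at ~0.107
B=P[180:320,235:365].reshape(-1,3);B=B[~np.isnan(B[:,0])]
h=np.histogram(B[:,2],bins=np.arange(0,.2,.005));print(list(zip(h[1].round(3),h[0])))
L=B[abs(B[:,2]-.107)<.006]
r=cv2.minAreaRect((L[:,:2]*1000).astype(np.float32));print('lid',r)
Bx=B[B[:,2]>.03];r=cv2.minAreaRect((Bx[:,:2]*1000).astype(np.float32));print('box',r)
bar=B[B[:,2]>.130];r=cv2.minAreaRect((bar[:,:2]*1000).astype(np.float32));print('bar',r,bar[:,2].max(),len(bar))
c=d['img'][170:320,230:370,::-1];cv2.imwrite('pics/boxz.png',cv2.resize(c,None,fx=5,fy=5,interpolation=cv2.INTER_CUBIC)[:, :800][:600] if 0 else cv2.resize(c,(560,600),interpolation=cv2.INTER_CUBIC))
s=load('scene');c=s['img'][170:290,250:400,::-1];cv2.imwrite('pics/boxs.png',cv2.resize(c,(750,600),interpolation=cv2.INTER_CUBIC))
```

```text
cell [ 0.4828 -0.3083  0.0364]
wide [ 0.6034 -0.2978  0.0196]
bottle [ 0.6751 -0.2362  0.1181]
lidwin [0.5988 0.053  0.0995]
lidw1 [0.5961 0.1251 0.1068]
lidw2 [ 0.5994 -0.0326  0.102 ]
bar1 [0.5399 0.0928 0.1529]
bar [0.5441 0.0462 0.1455]
bar2 [ 0.5501 -0.0029  0.1504]
deck [0.5085 0.0754 0.0794]
deck2 [ 0.4659 -0.0221  0.0513]
deck3 [0.4429 0.1171 0.0442]
wheel [0.4819 0.0386 0.0722]
bench [ 0.4741 -0.1807  0.0027]
cell 246 [ 0.48532383 -0.30938992  0.03592634] [ 0.46724812 -0.32949245  0.03038596] [ 0.50567909 -0.29084622  0.04189629] [ 0.4864636  -0.31016934  0.03614112]
[(np.float64(0.0), np.int64(2854)), (np.float64(0.005), np.int64(197)), (np.float64(0.01), np.int64(18)), (np.float64(0.015), np.int64(22)), (np.float64(0.02), np.int64(22)), (np.float64(0.025), np.int64(17)), (np.float64(0.03), np.int64(18)), (np.float64(0.035), np.int64(71)), (np.float64(0.04), np.int64(254)), (np.float64(0.045), np.int64(421)), (np.float64(0.05), np.int64(441)), (np.float64(0.055), np.int64(434)), (np.float64(0.06), np.int64(401)), (np.float64(0.065), np.int64(480)), (np.float64(0.07), np.int
[... 471 characters left out ...]
4(0.14), np.int64(63)), (np.float64(0.145), np.int64(166)), (np.float64(0.15), np.int64(47)), (np.float64(0.155), np.int64(1)), (np.float64(0.16), np.int64(0)), (np.float64(0.165), np.int64(0)), (np.float64(0.17), np.int64(0)), (np.float64(0.175), np.int64(0)), (np.float64(0.18), np.int64(0)), (np.float64(0.185), np.int64(0)), (np.float64(0.19), np.int64(0))]
lid ((594.0928955078125, 53.42288589477539), (139.42669677734375, 189.94473266601562), 6.660722255706787)
box ((554.8460693359375, 48.73573303222656), (236.8374786376953, 190.2933807373047), 6.642860412597656)
bar ((545.7808837890625, 47.48575973510742), (10.382994651794434, 118.3997573852539), 6.678225517272949) 0.15549614318040939 282
```

View pics/boxz.png

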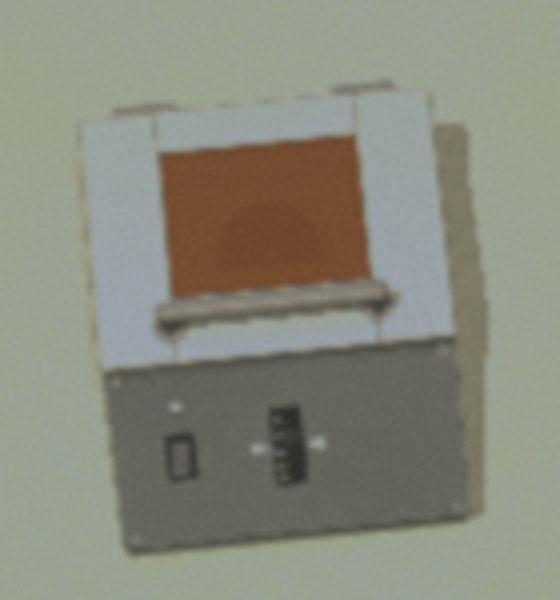

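View pics/boxs.png

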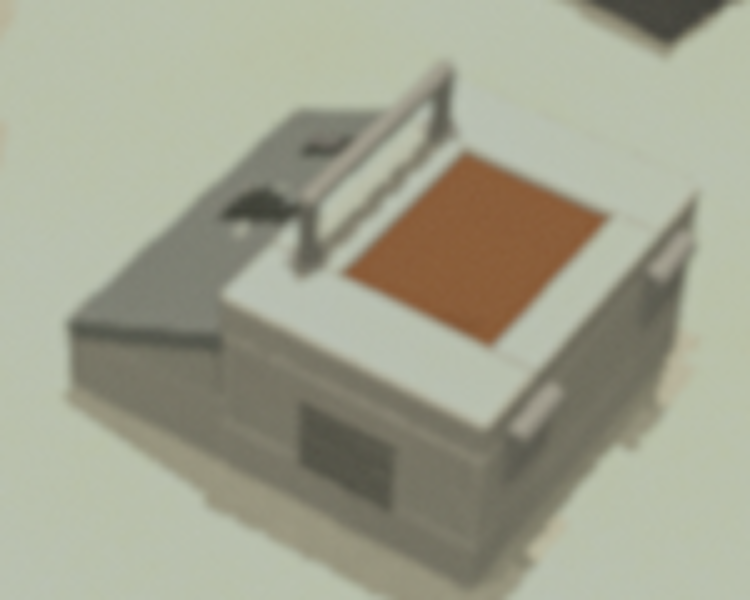

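```bash
cat > wz.py <<'E'
from h import *
import sys
# average several frames of wheel, both cams
def wheel(tag,n=4):
    out=[]
    for nm,(r) in dict(top=(262,300,285,323),scene=(195,235,285,325)).items():
        a=np.mean([get_image(nm)['img'].astype(float) for _ in range(n)],0)[r[0]:r[1],r[2]:r[3],::-1]
        a=np.clip((a-10)*1.5,0,255).astype(np.uint8)
        out.append(cv2.resize(a,(400,400),interpolation=cv2.INTER_CUBIC))
    cv2.imwrite('pics/'+tag,np.hstack(out))
wheel(sys.argv[1])
E
python3 wz.py w0.png
```

```text
(no output)
```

View pics/w0.png

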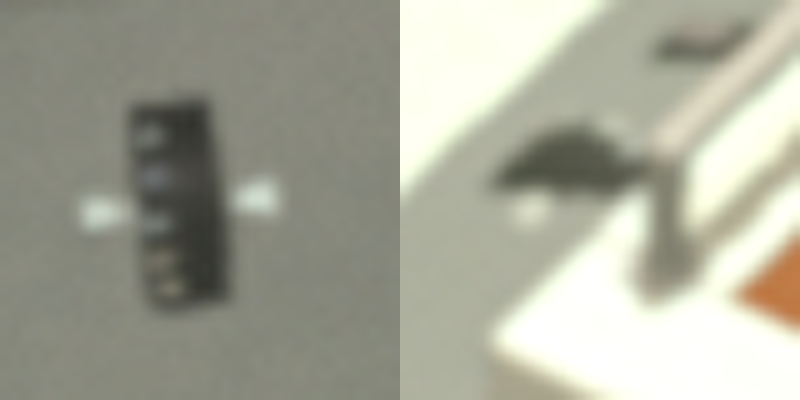

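```bash
cat >> h.py <<'E'
YAW=np.deg2rad(6.66);O=np.array([.595,.0534,0])
Rz=np.array([[np.cos(YAW),-np.sin(YAW),0],[np.sin(YAW),np.cos(YAW),0],[0,0,1]])
def bx(x,y,z): return O+Rz@np.array([x,y,z])
S=np.array([.9063,0,.4226]);N=np.array([-.4226,0,.9063]);IDX=np.array([-.113,0,.064])
E
python3 - <<'E'
from h import *
d=load('top')
for k in range(-2,3):
    a=np.deg2rad(20*k); c=IDX-N*.015
    p=c+.025*(np.cos(a)*N+np.sin(a)*S)+np.array([0,.0045,0])
    u,v=proj(d,bx(*p)); print(k,(u-285)*400/38,(v-262)*400/38)
for y in(.015,-.015):
    u,v=proj(d,bx(*(IDX+np.array([0,y,0]))));print((u-285)*400/38,(v-262)*400/38)
E
```

```text
-2 158.20174909371667 283.9039809103592
-1 154.8721067971793 255.4993471988233
0 150.8063363449124 217.87011239399172
1 146.51521682136968 175.72518581312124
2 142.5440822549119 134.4176774336365
99.1939298157197 208.56888811671595
244.62405723438258 193.78157157825387
```

Call:
carry_out:
  travel:
    - [0.18,0.33,0]
    - [0.36,0.66,0]
    - [0.54,1.0,0]
  delta_rot:
    - [0,0,0.08]
    - [0,0,0.16]
    - [0,0,0.24]
  hand: [94,94,94]

```text
time_s: 0.8
eef_pos: [0.3022, -0.4029, 0.2054]
ee_rot: [0.0, 0.943, 0.333, 0.0]
wrist_force: [0.8, -0.2, 0.5]
gripper_width: 0.0939
```

Call:
carry_out:
  travel:
    - [0.18,0.33,0]
    - [0.36,0.66,0]
    - [0.54,1.0,0]
  delta_rot:
    - [0,0,0.08]
    - [0,0,0.16]
    - [0,0,0.24]
  hand: [94,94,94]

```text
time_s: 1.1
eef_pos: [0.3672, -0.2825, 0.2057]
ee_rot: [0.0, 0.894, 0.449, 0.0]
wrist_force: [0.8, 0.0, -0.4]
gripper_width: 0.0939
```

Call:
carry_out:
  travel:
    - [0.18,0.33,0]
    - [0.36,0.66,0]
    - [0.54,1.0,0]
  delta_rot:
    - [0,0,0.08]
    - [0,0,0.16]
    - [0,0,0.24]
  hand: [94,94,94]

```text
time_s: 1.4
eef_pos: [0.4321, -0.1624, 0.2058]
ee_rot: [0.001, 0.83, 0.557, 0.0]
wrist_force: [-0.1, -0.2, 0.4]
gripper_width: 0.094
```

Call:
carry_out:
  travel:
    - [0.18,0.33,0]
    - [0.36,0.66,0]
    - [0.54,1.0,0]
  delta_rot:
    - [0,0,0.08]
    - [0,0,0.16]
    - [0,0,0.24]
  hand: [94,94,94]

```text
time_s: 1.7
eef_pos: [0.4969, -0.0422, 0.2058]
ee_rot: [0.001, 0.754, 0.657, 0.0]
wrist_force: [0.9, -0.5, 0.5]
gripper_width: 0.094
```

```bash
cat >> h.py <<'E'
from scipy.spatial.transform import Rotation as Ro
def Rtool(jaw_deg,lean_deg=0,lean_az=None):
    """jaw_deg: world yaw of tool y; tool z down, leaned: body leans opposite to lean_az (fingers point toward lean_az)"""
    z=np.array([0,0,-1.])
    y=np.array([np.cos(np.deg2rad(jaw_deg)),np.sin(np.deg2rad(jaw_deg)),0])
    if lean_az is not None:
        a=np.deg2rad(lean_az);l=np.deg2rad(lean_deg)
        z=np.array([np.sin(l)*np.cos(a),np.sin(l)*np.sin(a),-np.cos(l)])
    x=np.cross(y,z);return np.stack([x,y,z],1)
def cur():
    s=read_state();q=s['ee_rot'];return s,Ro.from_quat([q[1],q[2],q[3],q[0]])
def need(p_tcp,R):
    s,C=cur();dp=(np.asarray(p_tcp)-s['eef_pos'])/.12
    r=(Ro.from_matrix(R)*C.inv()).as_rotvec()/(np.pi/3)
    print('t',round(s['time_s'],2),'travel',dp.round(3),'rot',r.round(3),'F',s['wrist_force'].round(2),'w',round(s['gripper_width'],4),'j',s['joint_pos'].round(2))
E
python3 - <<'E'
from h import *
need(bx(-.050,0,.200),Rtool(6.66))
need(bx(-.050,0,.126),Rtool(6.66))
E
```

```text
t 1.7 travel [ 0.403  0.749 -0.048] rot [0.    0.001 0.242] F [ 0.88 -0.49  0.53] w 0.094 j [-0.22  0.16  1.66 -0.    1.32 -0.09]
t 1.7 travel [ 0.403  0.749 -0.665] rot [0.    0.001 0.242] F [ 0.88 -0.49  0.53] w 0.094 j [-0.22  0.16  1.66 -0.    1.32 -0.09]
```

Call:
carry_out:
  travel:
    - [0.2,0.375,0]
    - [0.403,0.749,-0.05]
    - [0.403,0.749,-0.4]
    - [0.403,0.749,-0.665]
    - [0.403,0.749,-0.665]
  delta_rot:
    - [0,0,0.12]
    - [0,0,0.242]
    - [0,0,0.242]
    - [0,0,0.242]
    - [0,0,0.242]
  hand: [94,94,94,94,94]

```text
time_s: 2.2
eef_pos: [0.541, 0.0467, 0.1216]
ee_rot: [-0.004, 0.666, 0.746, -0.003]
wrist_force: [-0.7, 0.5, -0.2]
gripper_width: 0.0937
```

Run:
```python
from h import *
need(bx(-.050,0,.124),Rtool(6.66))
d=snap('scene');c=d['img'][100:300,200:440,::-1];cv2.imwrite('pics/s1.png',cv2.resize(c,(720,600),interpolation=cv2.INTER_CUBIC))
```

```text
t 2.2 travel [0.036 0.007 0.02 ] rot [-0.    -0.009  0.002] F [-0.72  0.54 -0.23] w 0.0937 j [-0.04  0.29  1.7  -0.    1.16 -0.16]
```

View pics/s1.png

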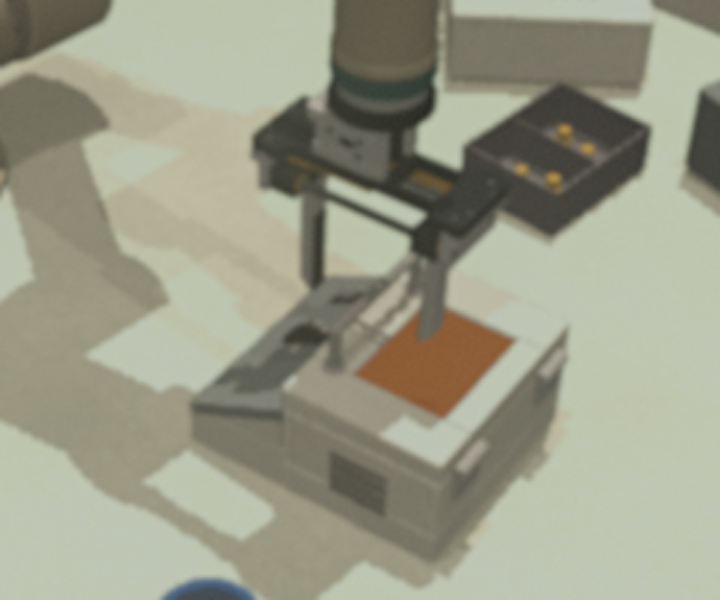

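Call:
carry_out:
  travel:
    - [0,0,0]
    - [0,0,0]
    - [0,0,0]
    - [0,0,0]
    - [0,0,0]
  delta_rot:
    - [0,0,0]
    - [0,0,0]
    - [0,0,0]
    - [0,0,0]
    - [0,0,0]
  hand: [40,20,0,0,0]

```text
time_s: 2.75
eef_pos: [0.5449, 0.0457, 0.1264]
ee_rot: [0.001, 0.666, 0.746, 0.0]
wrist_force: [-0.3, -0.3, 0.5]
gripper_width: 0.0574
```

Call:
carry_out:
  travel:
    - [0,0,0]
    - [0,0,0]
    - [0,0,0]
    - [0,0,0]
    - [0,0,0]
  delta_rot:
    - [0,0,0]
    - [0,0,0]
    - [0,0,0]
    - [0,0,0]
    - [0,0,0]
  hand: [0,0,0,0,0]

```text
time_s: 3.25
eef_pos: [0.5445, 0.0459, 0.1256]
ee_rot: [-0.0, 0.666, 0.746, -0.0]
wrist_force: [0.2, -0.6, 0.0]
gripper_width: 0.0174
```

Run:
```python
from h import *
need(bx(-.050,0,.124),Rtool(6.66))
# arc waypoints, shift from lid angle 0 in units, (x along box)
for i in range(0,14):
    a=1.08*i/13
    r=np.array([-.118,.058]);c,s=np.cos(a),np.sin(a)
    # opens upward and back: rotate clockwise in x-z
    p=np.array([c*r[0]+s*r[1],-s*r[0]+c*r[1]])-r
    w=Rz@np.array([p[0],0,p[1]])/.12
    print(i,round(a,3),w.round(3))
```

```text
t 3.25 travel [ 0.007  0.014 -0.014] rot [ 0.    -0.     0.003] F [ 0.21 -0.56  0.  ] w 0.0174 j [-0.04  0.29  1.69 -0.    1.16 -0.16]
0 0.0 [0. 0. 0.]
1 0.083 [0.043 0.005 0.08 ]
2 0.166 [0.093 0.011 0.156]
3 0.249 [0.149 0.017 0.228]
4 0.332 [0.21  0.025 0.294]
5 0.415 [0.277 0.032 0.356]
6 0.498 [0.348 0.041 0.411]
7 0.582 [0.424 0.05  0.461]
8 0.665 [0.504 0.059 0.504]
9 0.748 [0.587 0.069 0.54 ]
10 0.831 [0.673 0.079 0.569]
11 0.914 [0.76  0.089 0.591]
12 0.997 [0.85  0.099 0.605]
13 1.08 [0.94  0.11  0.612]
```

Call:
carry_out:
  travel:
    - [0,0,0]
    - [0,0,0]
    - [0,0,0]
  delta_rot:
    - [0,0,0]
    - [0,0,0]
    - [0,0,0]
  hand: [0,0,0]

```text
time_s: 3.55
eef_pos: [0.5471, 0.0462, 0.1258]
ee_rot: [0.002, 0.666, 0.746, 0.002]
wrist_force: [5.4, 0.2, -3.3]
gripper_width: 0.0092
```

Call:
carry_out:
  travel:
    - [0.043,0.005,0.08]
    - [0.093,0.011,0.156]
    - [0.149,0.017,0.228]
    - [0.21,0.025,0.294]
    - [0.277,0.032,0.356]
  delta_rot:
    - [0,0,0]
    - [0,0,0]
    - [0,0,0]
    - [0,0,0]
    - [0,0,0]
  hand: [0,0,0,0,0]

```text
time_s: 4.05
eef_pos: [0.577, 0.0497, 0.1667]
ee_rot: [-0.001, 0.666, 0.746, -0.001]
wrist_force: [3.4, -0.5, -15.4]
gripper_width: 0.0093
```

Call:
carry_out:
  travel:
    - [0.071,0.009,0.055]
    - [0.147,0.018,0.105]
    - [0.227,0.027,0.148]
    - [0.31,0.037,0.184]
    - [0.396,0.047,0.213]
  delta_rot:
    - [0,0,0]
    - [0,0,0]
    - [0,0,0]
    - [0,0,0]
    - [0,0,0]
  hand: [0,0,0,0,0]

```text
time_s: 4.55
eef_pos: [0.6215, 0.0549, 0.1944]
ee_rot: [-0.003, 0.666, 0.746, -0.004]
wrist_force: [-6.5, -2.7, -4.0]
gripper_width: 0.0091
```

Call:
carry_out:
  travel:
    - [0.087,0.01,0.022]
    - [0.177,0.02,0.036]
    - [0.235,0.027,0.041]
    - [0.235,0.027,0.041]
  delta_rot:
    - [0,0,0]
    - [0,0,0]
    - [0,0,0]
    - [0,0,0]
  hand: [0,0,0,0]

```text
time_s: 4.95
eef_pos: [0.6523, 0.0584, 0.2018]
ee_rot: [-0.0, 0.666, 0.746, -0.001]
wrist_force: [-4.6, -2.1, 2.1]
gripper_width: 0.009
```

Run:
```python
from h import *
need(bx(.059,0,.197),Rtool(6.66))
d=snap('scene');c=d['img'][70:270,200:440,::-1];cv2.imwrite('pics/s2.png',cv2.resize(c,(720,600),interpolation=cv2.INTER_CUBIC))
```

```text
t 4.95 travel [ 0.011  0.016 -0.04 ] rot [ 0.001 -0.002  0.003] F [-4.55 -2.09  2.08] w 0.009 j [-0.02  0.4   1.33 -0.    1.42 -0.13]
```

View pics/s2.png

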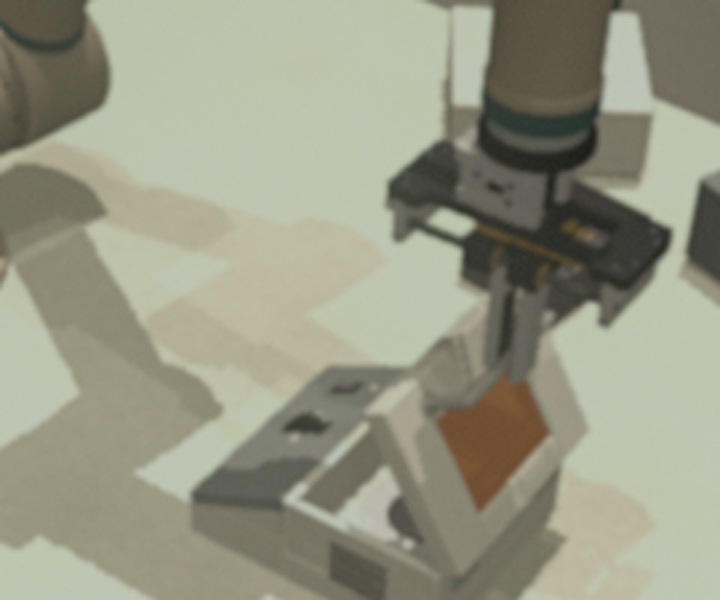

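Call:
carry_out:
  travel:
    - [0.025,0.003,0]
    - [0.025,0.003,0]
    - [0.015,0.002,0]
    - [0.015,0.002,0]
    - [0.015,0.002,0]
  delta_rot:
    - [0,0,0]
    - [0,0,0]
    - [0,0,0]
    - [0,0,0]
    - [0,0,0]
  hand: [0,0,20,20,20]

```text
time_s: 5.5
eef_pos: [0.6562, 0.0591, 0.1999]
ee_rot: [0.001, 0.666, 0.746, 0.001]
wrist_force: [-0.3, 0.2, -0.9]
gripper_width: 0.02
```

Run:
```python
from h import *
need(bx(.059,0,.27),Rtool(6.66))
```

```text
t 5.5 travel [-0.022  0.009  0.584] rot [-0.     0.003  0.003] F [-0.34  0.19 -0.9 ] w 0.02 j [-0.02  0.4   1.32  0.    1.41 -0.13]
```

Call:
carry_out:
  travel:
    - [0,0,0.15]
    - [0,0,0.5]
    - [0,0,0.75]
  delta_rot:
    - [0,0,0]
    - [0,0,0]
    - [0,0,0]
  hand: [20,20,20]

```text
time_s: 5.8
eef_pos: [0.656, 0.0591, 0.291]
ee_rot: [0.001, 0.666, 0.746, 0.001]
wrist_force: [0.5, 0.6, 0.4]
gripper_width: 0.0204
```

Run:
```python
from h import *
G=np.array([.486,-.310,.026]);R=Rtool(59,30,-31);print(R.round(3))
T=G+.019*R[:,2];print(T)
need(T+[0,0,.1],R);need(T,R)
d=snap('scene');c=d['img'][100:300,200:440,::-1];cv2.imwrite('pics/s3.png',cv2.resize(c,(720,600),interpolation=cv2.INTER_CUBIC))
```

```text
[[-0.742  0.515  0.429]
 [ 0.446  0.857 -0.258]
 [-0.5    0.    -0.866]]
[ 0.49414309 -0.31489286  0.00954552]
t 5.8 travel [-1.349 -3.117 -1.512] rot [-0.437 -0.278  0.854] F [0.5  0.64 0.41] w 0.0204 j [-0.02  0.38  1.15  0.    1.61 -0.13]
t 5.8 travel [-1.349 -3.117 -2.346] rot [-0.437 -0.278  0.854] F [0.5  0.64 0.41] w 0.0204 j [-0.02  0.38  1.15  0.    1.61 -0.13]
```

View pics/s3.png

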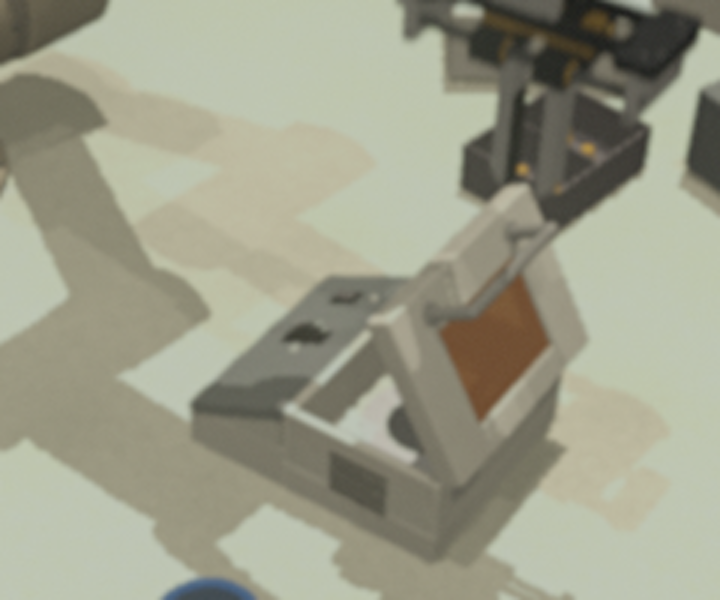

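Call:
carry_out:
  travel:
    - [-0.112,-0.26,0]
    - [-0.224,-0.52,0]
    - [-0.337,-0.78,0]
  delta_rot:
    - [-0.036,-0.023,0.071]
    - [-0.073,-0.046,0.142]
    - [-0.109,-0.07,0.214]
  hand: [70,70,70]

```text
time_s: 6.15
eef_pos: [0.6152, -0.0354, 0.289]
ee_rot: [0.066, 0.575, 0.815, -0.018]
wrist_force: [1.2, -0.7, -0.6]
gripper_width: 0.0408
```

Call:
carry_out:
  travel:
    - [-0.112,-0.26,0]
    - [-0.224,-0.52,-0.1]
    - [-0.337,-0.78,-0.2]
  delta_rot:
    - [-0.036,-0.023,0.071]
    - [-0.073,-0.046,0.142]
    - [-0.109,-0.07,0.214]
  hand: [70,70,70]

```text
time_s: 6.45
eef_pos: [0.5746, -0.1292, 0.2654]
ee_rot: [0.131, 0.476, 0.869, -0.036]
wrist_force: [0.6, 0.4, 0.4]
gripper_width: 0.0642
```

Call:
carry_out:
  travel:
    - [-0.112,-0.26,-0.1]
    - [-0.224,-0.52,-0.3]
    - [-0.337,-0.78,-0.5]
  delta_rot:
    - [-0.036,-0.023,0.071]
    - [-0.073,-0.046,0.142]
    - [-0.109,-0.07,0.214]
  hand: [70,70,70]

```text
time_s: 6.75
eef_pos: [0.5342, -0.2229, 0.2054]
ee_rot: [0.193, 0.369, 0.907, -0.053]
wrist_force: [-0.0, -0.4, -0.1]
gripper_width: 0.0699
```

Call:
carry_out:
  travel:
    - [-0.112,-0.26,-0.2]
    - [-0.224,-0.52,-0.4]
    - [-0.337,-0.78,-0.6]
    - [-0.337,-0.78,-0.6]
  delta_rot:
    - [-0.036,-0.023,0.071]
    - [-0.073,-0.046,0.142]
    - [-0.109,-0.07,0.214]
    - [-0.109,-0.07,0.214]
  hand: [70,70,70,70]

```text
time_s: 7.15
eef_pos: [0.4921, -0.3167, 0.1317]
ee_rot: [0.25, 0.258, 0.931, -0.07]
wrist_force: [0.1, 0.2, -1.0]
gripper_width: 0.0704
```

Run:
```python
from h import *
G=np.array([.486,-.310,.026]);R=Rtool(59,30,-31)
T=G+.019*R[:,2]
need(T,R)
d=snap('scene');c=d['img'][230:390,60:300,::-1];cv2.imwrite('pics/s4.png',cv2.resize(c,(750,500),interpolation=cv2.INTER_CUBIC))
d=snap('top');c=d['img'][180:340,380:560,::-1];cv2.imwrite('pics/t4.png',cv2.resize(c,(675,600),interpolation=cv2.INTER_CUBIC))
```

```text
t 7.15 travel [ 0.017  0.015 -1.018] rot [ 0.001 -0.    -0.   ] F [ 0.07  0.16 -1.03] w 0.0704 j [-0.77  0.12  2.07  0.25  0.45 -2.  ]
```

View pics/s4.png

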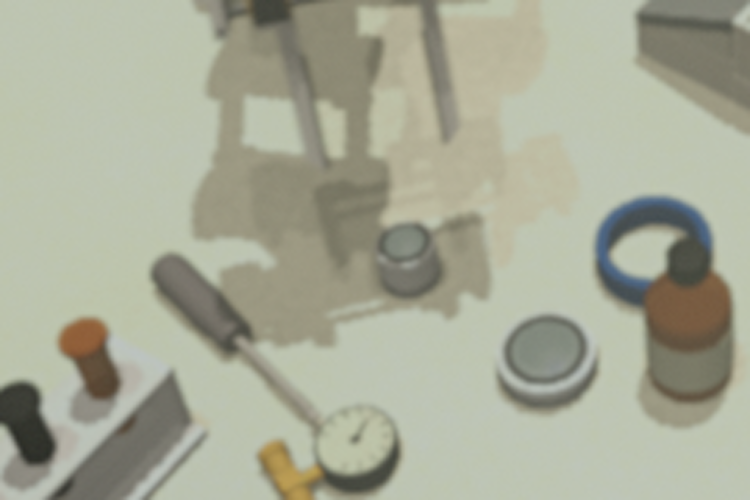

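View pics/t4.png

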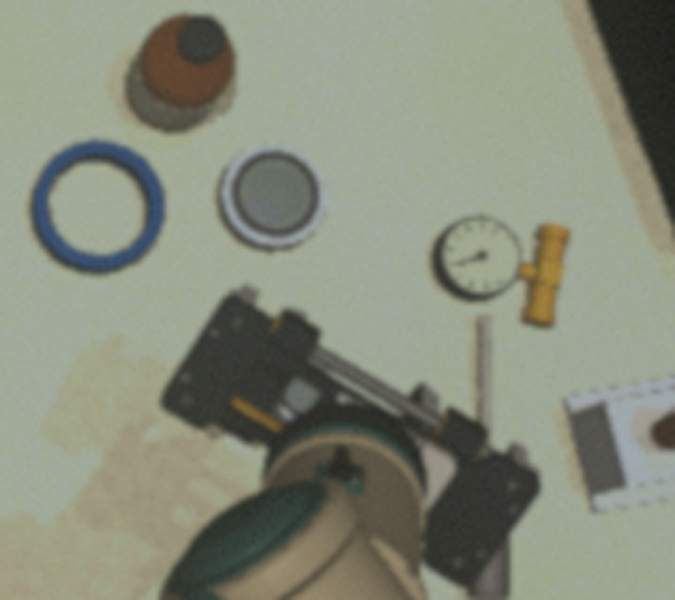

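Call:
carry_out:
  travel:
    - [0.017,0.015,-0.3]
    - [0.017,0.015,-0.6]
    - [0.017,0.015,-0.8]
    - [0.017,0.015,-0.8]
  delta_rot:
    - [0,0,0]
    - [0,0,0]
    - [0,0,0]
    - [0,0,0]
  hand: [70,70,70,70]

```text
time_s: 7.65
eef_pos: [0.4951, -0.3114, 0.0341]
ee_rot: [0.247, 0.259, 0.931, -0.067]
wrist_force: [-0.5, -0.2, -0.5]
gripper_width: 0.0704
```

Run:
```python
from h import *
G=np.array([.486,-.310,.026]);R=Rtool(59,30,-31)
T=G+.019*R[:,2]
need(T,R)
d=snap('scene');c=d['img'][230:390,60:300,::-1];cv2.imwrite('pics/s5.png',cv2.resize(c,(750,500),interpolation=cv2.INTER_CUBIC))
```

```text
t 7.65 travel [-0.008 -0.029 -0.205] rot [-0.005 -0.003 -0.   ] F [-0.51 -0.22 -0.51] w 0.0704 j [-0.75  0.28  2.2   0.61  0.19 -2.35]
```

View pics/s5.png

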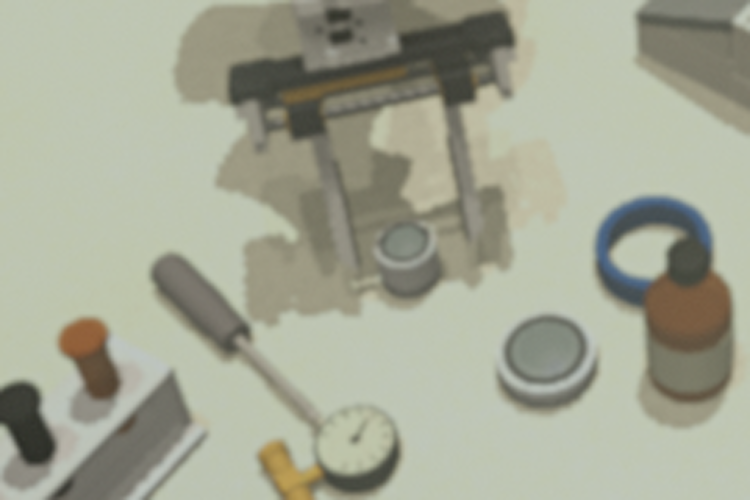

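```bash
cat > fk.py <<'E'
import numpy as np
from scipy.optimize import least_squares
D=np.array([(.2765,1.5059,.5745,.2047),(.29,1.69,.5468,.1256),(.40,1.33,.6550,.2018),(.38,1.15,.6587,.291),(.16,1.66,.4987,.2058)])
def f(p):
    a,b,z0,d=p
    r=a*np.sin(D[:,0])+b*np.sin(D[:,0]+D[:,1]);z=z0+a*np.cos(D[:,0])+b*np.cos(D[:,0]+D[:,1])
    return np.r_[r-np.sqrt(D[:,2]**2-d**2),z-D[:,3]]
s=least_squares(f,[.42,.4,.0,.068]) if __name__=='__main__' else None
if s: print(s.x,s.fun.round(4))
E
python3 fk.py
```

```text
[ 6.47494610e-01  4.07933770e-01 -3.30948352e-01 -9.65081048e-07] [ 0.0011  0.0126 -0.0001 -0.0109 -0.0002  0.0016  0.0016 -0.001  -0.004
  0.0019]fk.py:7: RuntimeWarning: invalid value encountered in sqrt
  return np.r_[r-np.sqrt(D[:,2]**2-d**2),z-D[:,3]]
```

```bash
cat > fk2.py <<'E'
import numpy as np
from scipy.optimize import least_squares
from scipy.spatial.transform import Rotation as Ro
# samples: joints, pos
S=[([-1.26698,.27655,1.50591,0,1.3607,-.12102],[.23683,-.52345,.20472]),
([-.04,.29,1.69,0,1.16,-.16],[.5445,.0459,.1256]),([-.02,.40,1.32,0,1.41,-.13],[.6562,.0591,.1999]),
([-.02,.38,1.15,0,1.61,-.13],[.656,.0591,.291]),([-.22,.16,1.66,0,1.32,-.09],[.4969,-.0422,.2058]),
([-.77,.12,2.07,.25,.45,-2.0],[.4921,-.3167,.1317]),([-.75,.28,2.20,.61,.19,-2.35],[.4951,-.3114,.0341])]
def fk(p,q):
    h,a,e,b,o4,L,o5=p
    R=Ro.from_euler('z',q[0]); T=np.array([0,0,h])
    R=R*Ro.from_euler('y',q[1]); T=T+R.apply([0,o4,a])
    R=R*Ro.from_euler('y',q[2]); T=T+R.apply([e,0,b])
    R=R*Ro.from_euler('z',q[3]); T=T+R.apply([0,o5,0])
    R=R*Ro.from_euler('y',q[4]); T=T+R.apply([0,0,L])
    return T,R.apply([0,0,1])
def f(p):return np.concatenate([ (fk(p,q)[0]-x) for q,x in S])
P=least_squares(f,[.15,.42,0,.4,.068,.25,0]).x
if __name__=='__main__':
    print(P.round(4),f(P).round(4))
    print(fk(P,S[5][0])[1],fk(P,S[6][0])[1])
    from h import bx,Rtool
    lo=[-2.89,-.75,.22,-1.18,.11];hi=[2.89,2.08,2.7,4.32,2.71]
    def ik(pos,zd,q0):
        g=lambda q:np.r_[(fk(P,q)[0]-pos)*10,fk(P,q)[1]-zd]
        r=least_squares(g,q0,bounds=(lo,hi));return r.x.round(2),round(np.abs(r.fun).max(),3)
    for th in(15,20,25,30,35):
        z=Rtool(96.66,th,6.66)[:,2];G=bx(0,0,.056)
        print('place',th,ik(G+.019*z,z,[0,.4,2,.1,.5]))
        for az in (-75,-60,-39,-31,-10,10):
            z=Rtool(az+90,th,az)[:,2];G=np.array([.486,-.31,.026])
            print('  pick',az,ik(G+.019*z,z,[-.7,.3,2,.1,.4]))
E
python3 fk2.py
```

```text
[0.1429 0.6208 0.0603 0.4226 0.0611 0.3882 0.0092] [ 0.0005  0.0012 -0.0005 -0.0003  0.0026  0.0005  0.0002 -0.002   0.0042
  0.0008 -0.002  -0.0028  0.0007  0.0029 -0.0009 -0.0019 -0.003  -0.0011
  0.0007  0.0007  0.0005]
[ 0.42573449 -0.2629249  -0.86580635] [ 0.42582157 -0.24882895 -0.86991962]
place 15 (array([-0.06,  0.34,  1.92,  0.08,  0.62]), np.float64(0.0))
  pick -75 (array([-0.58,  0.39,  1.92, -0.29,  0.65]), np.float64(0.0))
  pick -60 (array([-0.62,  0.38,  1.96, -0.2 ,  0.57]), np.float64(0.0))
  pick -39 (array([-0.69,  0.36,  1.99,  0.01,  0.53]), np.float64(0.0))
  pick -31 (array([-0.72,  0.36,  2.  ,  0.09,  0.53]), np.float64(0.0))
  pick -10 (array([-0.79,  0.37,  1.98,  0.27,  0.59]), np.float64(0.0))
  pick 10 (array([-0.83,  0.4 ,  1.94,  0.35,  0.7 ]), np.float64(0.0))
place 20 (array([-0.07,  0.32,  1.99,  0.13,  0.49]), np.float64(0.0))
  pick -75 (array([-0.53,  0.39,  1.97, -0.45,  0.58]), np.float64(0.0))
  pick -60 (array([-0.59,  0.36,  2.02, -0.34,  0.46]), np.float64(0.0))
  pick -39 (array([-0.69,  0.34,  2.07,  0.01,  0.38]), np.float64(0.0))
  p
[... 1044 characters left out ...]
33,  2.24,  1.08,  0.12]), np.float64(0.0))
  pick -10 (array([-0.9 ,  0.35,  2.2 ,  1.09,  0.38]), np.float64(0.0))
  pick 10 (array([-0.99,  0.4 ,  2.1 ,  0.9 ,  0.63]), np.float64(0.0))
place 35 (array([-0.08,  0.3 ,  2.24,  1.57,  0.11]), np.float64(0.0))
  pick -75 (array([-0.39,  0.41,  2.11, -1.17,  0.52]), np.float64(0.0))
  pick -60 (array([-0.49,  0.36,  2.16, -1.18,  0.32]), np.float64(0.028))
  pick -39 (array([-0.61,  0.34,  2.21, -1.18,  0.11]), np.float64(0.077))
  pick -31 (array([-0.73,  0.35,  2.31,  2.37,  0.16]), np.float64(0.0))
  pick -10 (array([-0.94,  0.37,  2.26,  1.48,  0.41]), np.float64(0.0))
  pick 10 (array([-1.04,  0.42,  2.14,  1.09,  0.65]), np.float64(0.0))
```

Run:
```python
from h import *
G=np.array([.486,-.310,.026]);R=Rtool(59,23,-31)
T=G+.019*R[:,2]
need(T+[0,0,.03],R)
need(T,R)
```

```text
t 7.7 travel [-0.031 -0.009  0.019] rot [ 0.058  0.1   -0.001] F [ 0.87 -0.01  0.48] w 0.0698 j [-0.75  0.28  2.2   0.6   0.19 -2.35]
t 7.7 travel [-0.031 -0.009 -0.231] rot [ 0.058  0.1   -0.001] F [ 0.87 -0.01  0.48] w 0.0698 j [-0.75  0.28  2.2   0.6   0.19 -2.35]
```

Call:
carry_out:
  travel:
    - [-0.03,0,0.02]
    - [-0.03,0,0.02]
    - [-0.03,0,0.02]
  delta_rot:
    - [0.058,0.1,0]
    - [0.058,0.1,0]
    - [0.058,0.1,0]
  hand: [70,70,70]

```text
time_s: 8.0
eef_pos: [0.4957, -0.3171, 0.0438]
ee_rot: [0.196, 0.26, 0.944, -0.057]
wrist_force: [1.8, 0.1, 1.0]
gripper_width: 0.0703
```

Run:
```python
from h import *
G=np.array([.486,-.310,.026]);R=Rtool(59,23,-31)
T=G+.019*R[:,2]
need(T,R)
```

```text
t 8.0 travel [-0.028  0.028 -0.294] rot [ 0.01   0.005 -0.003] F [1.77 0.15 0.98] w 0.0703 j [-0.74  0.28  2.08  0.2   0.38 -1.94]
```

Call:
carry_out:
  travel:
    - [-0.02,0.02,-0.1]
    - [-0.03,0.03,-0.2]
    - [-0.03,0.03,-0.28]
    - [-0.03,0.03,-0.28]
  delta_rot:
    - [0,0,0]
    - [0,0,0]
    - [0,0,0]
    - [0,0,0]
  hand: [70,70,70,70]

```text
time_s: 8.4
eef_pos: [0.488, -0.3094, 0.0052]
ee_rot: [0.192, 0.261, 0.944, -0.054]
wrist_force: [-0.8, -0.6, -0.5]
gripper_width: 0.0699
```

Run:
```python
from h import *
G=np.array([.486,-.310,.026]);R=Rtool(59,23,-31)
T=G+.019*R[:,2]
need(T,R)
d=snap('scene');c=d['img'][270:350,130:250,::-1];cv2.imwrite('pics/s6.png',cv2.resize(c,(750,500),interpolation=cv2.INTER_CUBIC))
```

```text
t 8.4 travel [ 0.036 -0.037  0.028] rot [ 0.002 -0.    -0.001] F [-0.81 -0.57 -0.46] w 0.0699 j [-0.74  0.33  2.14  0.27  0.28 -2.01]
```

View pics/s6.png

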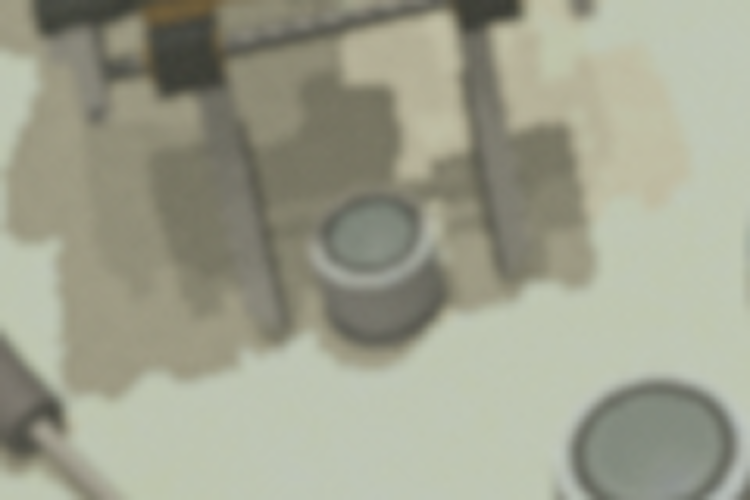

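Call:
carry_out:
  travel:
    - [0,0,0]
    - [0,0,0]
  delta_rot:
    - [0,0,0]
    - [0,0,0]
  hand: [70,70]

```text
time_s: 8.65
eef_pos: [0.4889, -0.3105, 0.0064]
ee_rot: [0.193, 0.261, 0.944, -0.055]
wrist_force: [0.4, -0.5, -0.6]
gripper_width: 0.07
```

Run:
```python
from h import *
G=np.array([.486,-.310,.026]);R=Rtool(59,23,-31)
T=G+.019*R[:,2]
need(T,R)
```

```text
t 8.65 travel [ 0.029 -0.027  0.017] rot [ 0.004  0.001 -0.001] F [ 0.41 -0.53 -0.57] w 0.07 j [-0.74  0.33  2.14  0.27  0.28 -2.01]
```

Adjust and close gently.

Call:
carry_out:
  travel:
    - [0.029,-0.027,0.017]
    - [0.029,-0.027,0.017]
    - [0.029,-0.027,0.017]
    - [0.029,-0.027,0.017]
    - [0.029,-0.027,0.017]
  delta_rot:
    - [0,0,0]
    - [0,0,0]
    - [0,0,0]
    - [0,0,0]
    - [0,0,0]
  hand: [70,70,60,50,45]

```text
time_s: 9.15
eef_pos: [0.4917, -0.3132, 0.0077]
ee_rot: [0.193, 0.261, 0.944, -0.054]
wrist_force: [-0.0, 0.7, 0.2]
gripper_width: 0.0493
```

Call:
carry_out:
  travel:
    - [0,0,0]
    - [0,0,0]
    - [0,0,0]
    - [0,0,0]
  delta_rot:
    - [0,0,0]
    - [0,0,0]
    - [0,0,0]
    - [0,0,0]
  hand: [42,30,20,20]

```text
time_s: 9.55
eef_pos: [0.4918, -0.3133, 0.0077]
ee_rot: [0.193, 0.261, 0.944, -0.054]
wrist_force: [-0.2, -0.1, -0.6]
gripper_width: 0.0394
```

Run:
```python
from h import *
G=np.array([.486,-.310,.026]);R=Rtool(59,23,-31)
T=G+.019*R[:,2]
need(T,R)
d=snap('scene');c=d['img'][270:350,130:250,::-1];cv2.imwrite('pics/s7.png',cv2.resize(c,(750,500),interpolation=cv2.INTER_CUBIC))
```

```text
t 9.55 travel [ 0.005 -0.004  0.007] rot [ 0.003  0.    -0.001] F [-0.23 -0.12 -0.56] w 0.0394 j [-0.74  0.33  2.13  0.26  0.29 -2.  ]
```

View pics/s7.png

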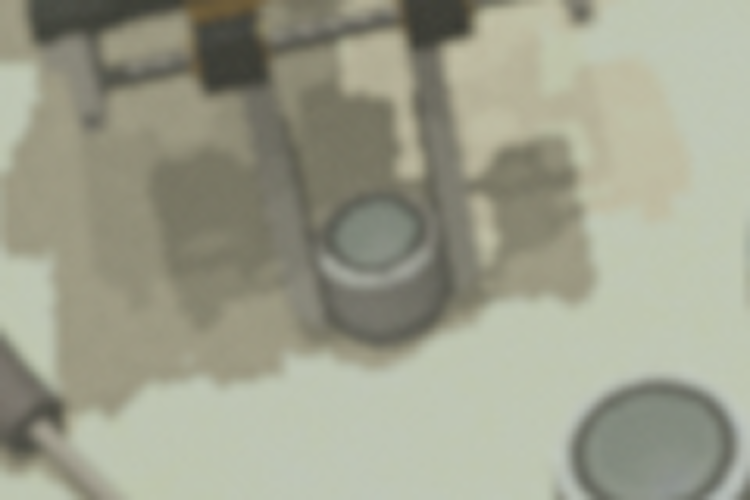

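Call:
carry_out:
  travel:
    - [0,0,0.1]
    - [0,0,0.3]
    - [0,0,0.6]
    - [0,0,0.95]
    - [0,0,1.0]
  delta_rot:
    - [0,0,0]
    - [0,0,0]
    - [0,0,0]
    - [0,0,0]
    - [0,0,0]
  hand: [20,20,20,20,20]

```text
time_s: 10.1
eef_pos: [0.4946, -0.3157, 0.1334]
ee_rot: [0.197, 0.261, 0.943, -0.057]
wrist_force: [0.9, 0.2, -2.1]
gripper_width: 0.0393
```

Run:
```python
from h import *
R=Rtool(96.66,23,6.66)
for g in [(-.06,0,.22),(-.06,0,.16),(-.022,0,.111),(0,0,.0555)]:
    need(bx(*g)+.019*R[:,2],R)
d=snap('scene');c=d['img'][220:340,100:280,::-1];cv2.imwrite('pics/s8.png',cv2.resize(c,(750,500),interpolation=cv2.INTER_CUBIC))
```

```text
t 10.1 travel [0.402 3.025 0.576] rot [0.006 0.01  0.626] F [ 0.94  0.18 -2.1 ] w 0.0393 j [-0.74  0.15  1.96  0.13  0.63 -1.86]
t 10.1 travel [0.402 3.025 0.076] rot [0.006 0.01  0.626] F [ 0.94  0.18 -2.1 ] w 0.0393 j [-0.74  0.15  1.96  0.13  0.63 -1.86]
t 10.1 travel [ 0.716  3.062 -0.333] rot [0.006 0.01  0.626] F [ 0.94  0.18 -2.1 ] w 0.0393 j [-0.74  0.15  1.96  0.13  0.63 -1.86]
t 10.1 travel [ 0.899  3.083 -0.795] rot [0.006 0.01  0.626] F [ 0.94  0.18 -2.1 ] w 0.0393 j [-0.74  0.15  1.96  0.13  0.63 -1.86]
```

View pics/s8.png

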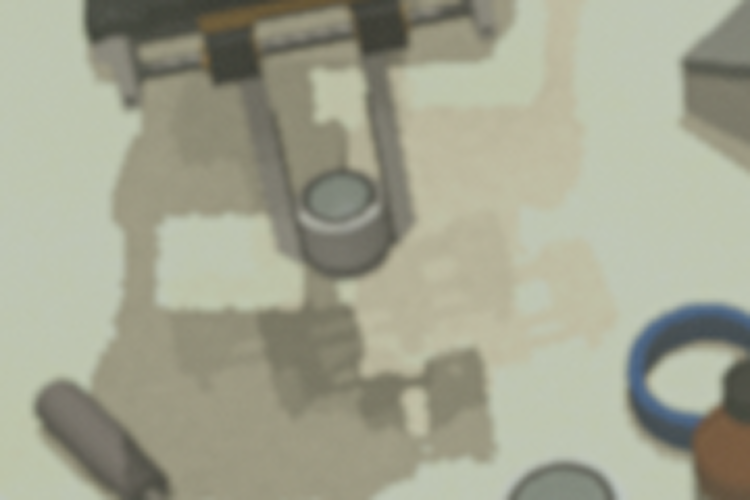

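Call:
carry_out:
  travel:
    - [0.03,0.3,0.15]
    - [0.06,0.65,0.3]
    - [0.1,1.0,0.45]
  delta_rot:
    - [0,0,0.07]
    - [0,0,0.14]
    - [0,0,0.209]
  hand: [20,20,20]

```text
time_s: 10.45
eef_pos: [0.5019, -0.1912, 0.1792]
ee_rot: [0.195, 0.156, 0.968, -0.032]
wrist_force: [0.3, 0.1, -1.0]
gripper_width: 0.0395
```

Call:
carry_out:
  travel:
    - [0.03,0.35,0]
    - [0.06,0.7,0]
    - [0.1,1.0,0]
  delta_rot:
    - [0,0,0.07]
    - [0,0,0.14]
    - [0,0,0.209]
  hand: [20,20,20]

```text
time_s: 10.75
eef_pos: [0.5136, -0.0706, 0.179]
ee_rot: [0.197, 0.048, 0.979, -0.01]
wrist_force: [0.1, -0.1, -0.6]
gripper_width: 0.0398
```

Call:
carry_out:
  travel:
    - [0.06,0.35,0]
    - [0.13,0.7,0]
    - [0.2,1.0,0]
    - [0.2,1.0,0]
    - [0.2,1.0,0]
  delta_rot:
    - [0,0,0.07]
    - [0,0,0.14]
    - [0,0,0.209]
    - [0,0,0.209]
    - [0,0,0.209]
  hand: [20,20,20,20,20]

```text
time_s: 11.25
eef_pos: [0.5383, 0.0473, 0.1793]
ee_rot: [0.198, -0.058, 0.978, 0.011]
wrist_force: [-0.3, 0.5, -1.8]
gripper_width: 0.0397
```

Run:
```python
from h import *
R=Rtool(96.66,23,6.66)
for g in [(-.06,0,.16),(-.022,0,.111),(0,0,.0555)]:
    need(bx(*g)+.019*R[:,2],R)
d=snap('scene');c=d['img'][110:290,210:440,::-1];cv2.imwrite('pics/s9.png',cv2.resize(c,(750,587),interpolation=cv2.INTER_CUBIC))
d=snap('top');c=d['img'][160:330,220:380,::-1];cv2.imwrite('pics/t9.png',cv2.resize(c,(560,595),interpolation=cv2.INTER_CUBIC))
```

```text
t 11.25 travel [ 0.037 -0.    -0.307] rot [ 0.002 -0.003 -0.002] F [-0.27  0.55 -1.8 ] w 0.0397 j [-0.1   0.04  1.95  0.12  0.76 -1.86]
t 11.25 travel [ 0.352  0.037 -0.715] rot [ 0.002 -0.003 -0.002] F [-0.27  0.55 -1.8 ] w 0.0397 j [-0.1   0.04  1.95  0.12  0.76 -1.86]
t 11.25 travel [ 0.534  0.058 -1.178] rot [ 0.002 -0.003 -0.002] F [-0.27  0.55 -1.8 ] w 0.0397 j [-0.1   0.04  1.95  0.12  0.76 -1.86]
```

View pics/s9.png

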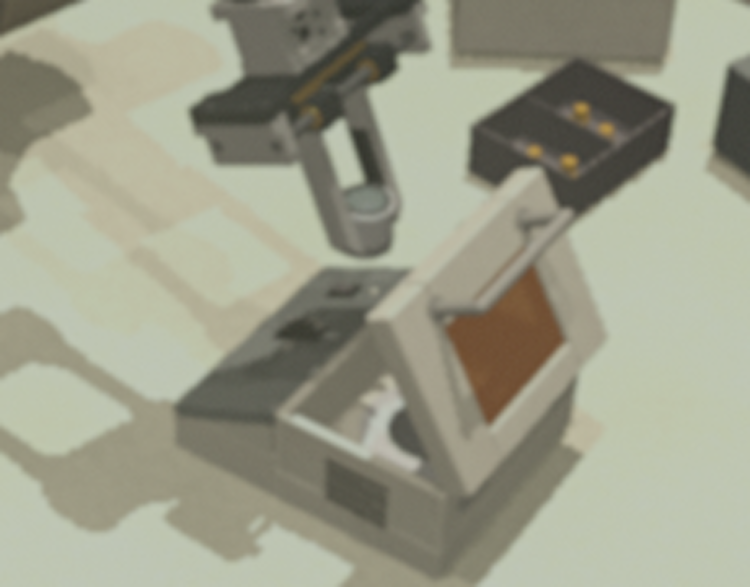

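View pics/t9.png

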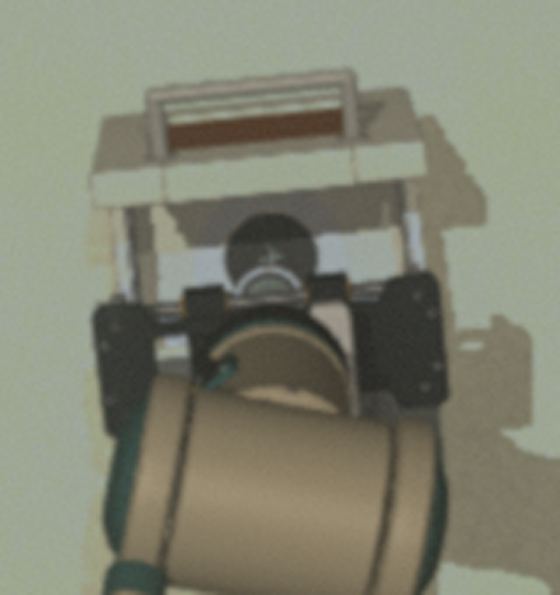

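Run:
```python
from h import *
d=load('top');P=cloud(d)
u,v=proj(d,bx(0,0,.03));print(u,v,'zoom',(u-220)*3.5,(v-160)*3.5)
a=d['img'].astype(int).sum(2)
# ray-plane z=.03 for circle center px
def onplane(u,v,z):
    K=d['mtx'];r=d['T'][:3,:3]@np.array([(u-K[0,2])/K[0,0],-(v-K[1,2])/K[1,1],-1]);c=d['T'][:3,3];return c+r*(z-c[2])/r[2]
q=onplane(220+271/3.5,160+255/3.5,.03);print(q,Rz.T@(q-O))
# circle edges left/right
for (x,y) in [(226,255),(316,255),(271,212)]:
    q=onplane(220+x/3.5,160+y/3.5,.03);print((Rz.T@(q-O)).round(4))
# held cell lens centre px ~ (268,290)zoom at its top height
s=read_state();q=s['ee_rot'];Rm=Ro.from_quat([q[1],q[2],q[3],q[0]]).as_matrix();G=s['eef_pos']-.019*Rm[:,2];print('G',G,(Rz.T@(G-O)).round(4))
for p in [G+[0,0,.0108]]: u,v=proj(d,p);print('top-centre expected zoom',(u-220)*3.5,(v-160)*3.5)
u,v=proj(d,G+[0,0,.0108]+Rz@[.02,0,0]);print('far rim',(u-220)*3.5,(v-160)*3.5)
sc=load('scene');Pc=cloud(sc)
m=(abs(Pc[...,2]-(G[2]+.0108))<.005)&(np.hypot(Pc[...,0]-G[0],Pc[...,1]-G[1])<.03)
q=Pc[m];print(len(q),q.mean(0),q.min(0),q.max(0))
```

```text
296.85132876128796 233.58190957985306 zoom 268.97965066450786 257.5366835294857
[0.59668687 0.05213436 0.03      ] [ 0.0015287  -0.00145274  0.03      ]
[0.0045 0.0274 0.03  ]
[-0.0014 -0.0303  0.03  ]
[ 0.0298 -0.0042  0.03  ]
G [0.53144154 0.04524608 0.19763563] [-0.0641 -0.0007  0.1976]
top-centre expected zoom 270.69759579576987 301.71495671163495
far rim 267.26306264668654 266.7064001523778
207 [0.53717325 0.04685749 0.20853021] [0.51423066 0.01562732 0.20349434] [0.55560983 0.07450451 0.21336618]
```

Call:
carry_out:
  travel:
    - [0.06,0,-0.25]
    - [0.18,0.02,-0.45]
    - [0.3,0.032,-0.62]
    - [0.36,0.037,-0.715]
    - [0.36,0.037,-0.715]
  delta_rot:
    - [0,0,0]
    - [0,0,0]
    - [0,0,0]
    - [0,0,0]
    - [0,0,0]
  hand: [20,20,20,20,20]

```text
time_s: 11.85
eef_pos: [0.5824, 0.0502, 0.0938]
ee_rot: [0.198, -0.057, 0.979, 0.011]
wrist_force: [0.3, 0.5, -2.1]
gripper_width: 0.0394
```

Run:
```python
from h import *
R=Rtool(96.66,23,6.66)
for g in [(0,0,.065),(0,0,.0555)]:
    need(bx(*g)+.019*R[:,2],R)
d=snap('scene');c=d['img'][110:290,210:440,::-1];cv2.imwrite('pics/s10.png',cv2.resize(c,(750,587),interpolation=cv2.INTER_CUBIC))
```

```text
t 11.85 travel [ 0.166  0.034 -0.386] rot [ 0.002 -0.002  0.001] F [ 0.29  0.52 -2.11] w 0.0394 j [-0.08  0.2   2.01  0.15  0.54 -1.88]
t 11.85 travel [ 0.166  0.034 -0.465] rot [ 0.002 -0.002  0.001] F [ 0.29  0.52 -2.11] w 0.0394 j [-0.08  0.2   2.01  0.15  0.54 -1.88]
```

View pics/s10.png

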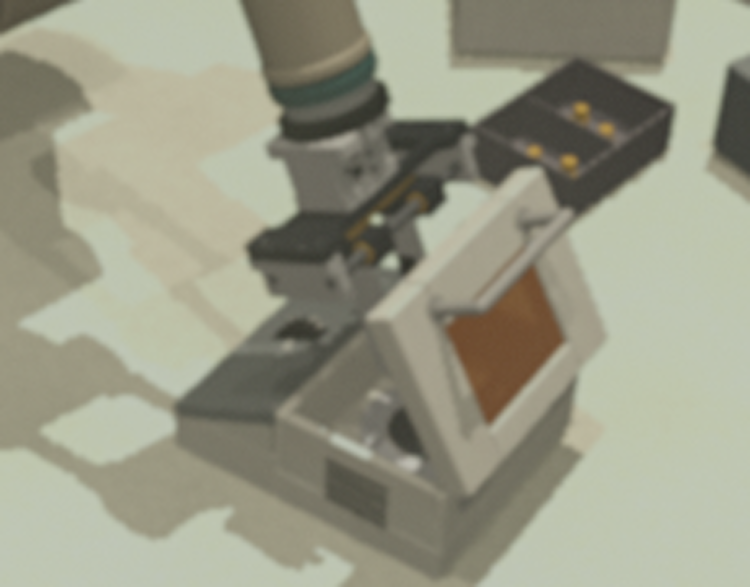

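Clear on all sides. I'll descend to about 8 mm above the floor.

Call:
carry_out:
  travel:
    - [0.06,0.01,-0.13]
    - [0.11,0.02,-0.26]
    - [0.16,0.03,-0.38]
    - [0.16,0.03,-0.38]
  delta_rot:
    - [0,0,0]
    - [0,0,0]
    - [0,0,0]
    - [0,0,0]
  hand: [20,20,20,20]

```text
time_s: 12.3
eef_pos: [0.6017, 0.0545, 0.0498]
ee_rot: [0.199, -0.057, 0.978, 0.011]
wrist_force: [-0.4, 0.2, -1.1]
gripper_width: 0.0395
```

Run:
```python
from h import *
R=Rtool(96.66,23,6.66)
need(bx(0,0,.0555)+.019*R[:,2],R)
d=snap('scene');c=d['img'][110:290,210:440,::-1];cv2.imwrite('pics/s11.png',cv2.resize(c,(750,587),interpolation=cv2.INTER_CUBIC))
```

```text
t 12.3 travel [ 0.006 -0.002 -0.098] rot [ 0.002  0.    -0.   ] F [-0.37  0.21 -1.14] w 0.0395 j [-0.07  0.29  2.03  0.17  0.43 -1.9 ]
```

View pics/s11.png

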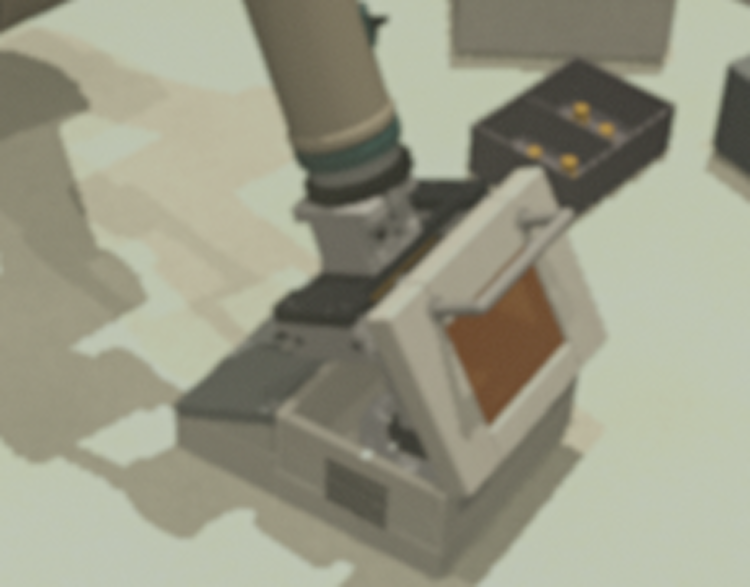

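Call:
carry_out:
  travel:
    - [0,0,-0.03]
    - [0,0,-0.06]
    - [0,0,-0.075]
    - [0,0,-0.075]
  delta_rot:
    - [0,0,0]
    - [0,0,0]
    - [0,0,0]
    - [0,0,0]
  hand: [20,20,20,20]

```text
time_s: 12.75
eef_pos: [0.602, 0.0547, 0.0414]
ee_rot: [0.2, -0.057, 0.978, 0.011]
wrist_force: [0.2, 0.2, -0.7]
gripper_width: 0.0394
```

Call:
carry_out:
  travel:
    - [0,0,-0.01]
    - [0,0,-0.01]
  delta_rot:
    - [0,0,0]
    - [0,0,0]
  hand: [20,20]

```text
time_s: 12.95
eef_pos: [0.6022, 0.0547, 0.0401]
ee_rot: [0.2, -0.057, 0.978, 0.011]
wrist_force: [0.8, -0.3, -1.0]
gripper_width: 0.0393
```

Call:
carry_out:
  travel:
    - [0,0,-0.008]
    - [0,0,-0.008]
  delta_rot:
    - [0,0,0]
    - [0,0,0]
  hand: [20,20]

```text
time_s: 13.15
eef_pos: [0.6022, 0.0547, 0.0391]
ee_rot: [0.2, -0.057, 0.978, 0.011]
wrist_force: [-0.1, 0.3, -0.8]
gripper_width: 0.0393
```

Call:
carry_out:
  travel:
    - [0,0,-0.007]
    - [0,0,-0.007]
  delta_rot:
    - [0,0,0]
    - [0,0,0]
  hand: [20,20]

```text
time_s: 13.35
eef_pos: [0.6022, 0.0547, 0.0382]
ee_rot: [0.2, -0.057, 0.978, 0.011]
wrist_force: [0.7, 0.2, -1.1]
gripper_width: 0.0394
```

Call:
carry_out:
  travel:
    - [0,0,-0.006]
    - [0,0,-0.006]
  delta_rot:
    - [0,0,0]
    - [0,0,0]
  hand: [20,20]

```text
time_s: 13.55
eef_pos: [0.6024, 0.0547, 0.0377]
ee_rot: [0.2, -0.057, 0.978, 0.011]
wrist_force: [0.4, -0.5, -1.2]
gripper_width: 0.0399
```

Call:
carry_out:
  travel:
    - [0,0,-0.007]
    - [0,0,-0.007]
  delta_rot:
    - [0,0,0]
    - [0,0,0]
  hand: [20,20]

```text
time_s: 13.75
eef_pos: [0.6027, 0.0547, 0.0377]
ee_rot: [0.201, -0.057, 0.978, 0.011]
wrist_force: [-3.1, -0.0, 5.2]
gripper_width: 0.0396
```

Call:
carry_out:
  travel:
    - [0,0,-0.006]
    - [0,0,-0.006]
  delta_rot:
    - [0,0,0]
    - [0,0,0]
  hand: [20,20]

```text
time_s: 13.95
eef_pos: [0.6028, 0.0547, 0.0377]
ee_rot: [0.201, -0.057, 0.978, 0.011]
wrist_force: [-4.7, -0.2, 10.0]
gripper_width: 0.0397
```

Call:
carry_out:
  travel:
    - [0,0,0.008]
    - [0,0,0.01]
    - [0,0,0.01]
    - [0,0,0.01]
    - [0,0,0.01]
  delta_rot:
    - [0,0,0]
    - [0,0,0]
    - [0,0,0]
    - [0,0,0]
    - [0,0,0]
  hand: [20,44,50,60,66]

```text
time_s: 14.45
eef_pos: [0.6023, 0.0547, 0.0371]
ee_rot: [0.2, -0.057, 0.978, 0.011]
wrist_force: [1.0, -0.3, 0.0]
gripper_width: 0.0626
```

Run:
```python
from h import *
s,_=cur();print(s['wrist_force'],s['gripper_width'],s['eef_pos'])
d=snap('scene');c=d['img'][190:270,270:390,::-1];cv2.imwrite('pics/s12.png',cv2.resize(c,(750,500),interpolation=cv2.INTER_CUBIC))
```

```text
[ 1.04892391 -0.32255306  0.01332475] 0.06258066598239657 [0.60232572 0.0546867  0.03708141]
```

View pics/s12.png

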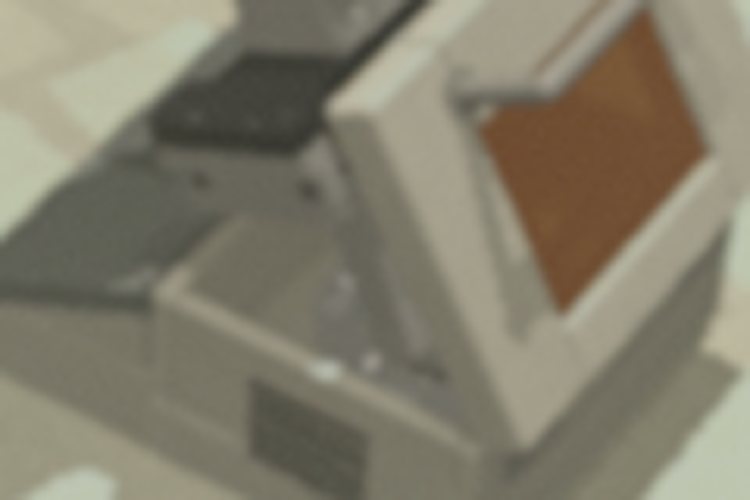

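Call:
carry_out:
  travel:
    - [-0.05,-0.006,0.115]
    - [-0.115,-0.013,0.27]
    - [-0.24,-0.028,0.5]
    - [-0.42,-0.05,0.8]
    - [-0.6,-0.07,1.0]
  delta_rot:
    - [0,0,0]
    - [0,0,0]
    - [0,0,0]
    - [0,0,0]
    - [0,0,0]
  hand: [66,66,66,66,66]

```text
time_s: 15.0
eef_pos: [0.5306, 0.0461, 0.1594]
ee_rot: [0.201, -0.057, 0.978, 0.01]
wrist_force: [1.6, -0.3, 0.1]
gripper_width: 0.0665
```

Run:
```python
from h import *
need(bx(.059,0,.285),Rtool(6.66))
d=snap('top');c=d['img'][160:330,220:380,::-1];cv2.imwrite('pics/t13.png',cv2.resize(c,(560,595),interpolation=cv2.INTER_CUBIC))
d=snap('scene');c=d['img'][110:290,210:440,::-1];cv2.imwrite('pics/s13.png',cv2.resize(c,(750,587),interpolation=cv2.INTER_CUBIC))
```

```text
t 15.0 travel [1.025 0.118 1.046] rot [ 0.269  0.335 -1.479] F [ 1.58 -0.28  0.1 ] w 0.0665 j [-0.11  0.04  2.01  0.13  0.7  -1.88]
```

View pics/t13.png

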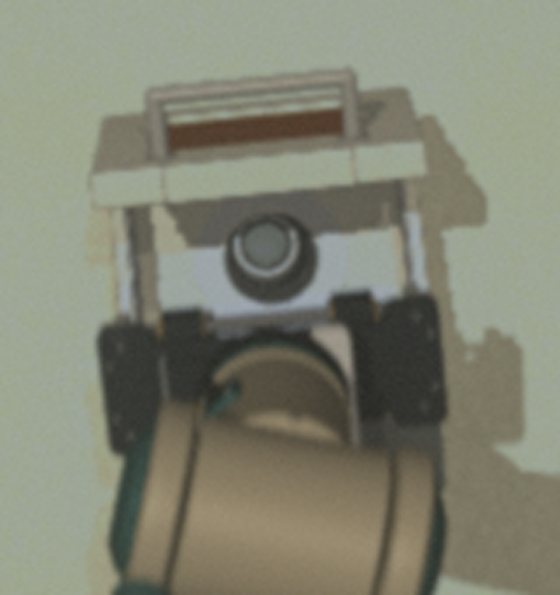

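View pics/s13.png

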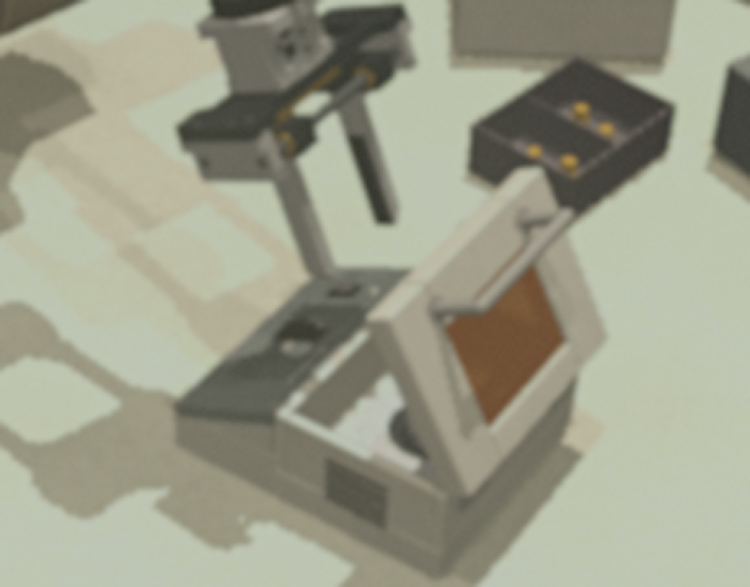

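Run:
```python
from h import *
d=load('top')
K=d['mtx']
def onplane(u,v,z):
    r=d['T'][:3,:3]@np.array([(u-K[0,2])/K[0,0],-(v-K[1,2])/K[1,1],-1]);c=d['T'][:3,3];return c+r*(z-c[2])/r[2]
for n,x,y,z in [('cell',265,245,.066),('circle',271,257,.03)]:
    print(n,(Rz.T@(onplane(220+x/3.5,160+y/3.5,z)-O)).round(4))
```

```text
cell [0.0004 0.0013 0.066 ]
circle [ 0.0002 -0.0013  0.03  ]
```

Call:
carry_out:
  travel:
    - [-0.05,0,0.3]
    - [-0.05,0,0.6]
    - [0,0,0.9]
    - [0,0,1.0]
  delta_rot:
    - [0,0,0]
    - [0.022,0.028,-0.12]
    - [0.045,0.056,-0.25]
    - [0.067,0.084,-0.37]
  hand: [30,30,30,30]

```text
time_s: 15.5
eef_pos: [0.5333, 0.0463, 0.281]
ee_rot: [0.16, 0.142, 0.977, 0.009]
wrist_force: [-0.5, 0.3, -0.3]
gripper_width: 0.0374
```

Call:
carry_out:
  travel:
    - [0,0,0]
    - [0,0,0.05]
    - [0,0,0.05]
    - [0,0,0.05]
    - [0,0,0.05]
  delta_rot:
    - [0.022,0.028,-0.12]
    - [0.045,0.056,-0.25]
    - [0.067,0.084,-0.37]
    - [0.09,0.112,-0.49]
    - [0.112,0.14,-0.61]
  hand: [30,30,30,30,30]

```text
time_s: 16.0
eef_pos: [0.5308, 0.0467, 0.2818]
ee_rot: [0.071, 0.45, 0.89, 0.005]
wrist_force: [1.0, 0.1, -0.1]
gripper_width: 0.0303
```

Call:
carry_out:
  travel:
    - [0.25,0.03,0]
    - [0.5,0.06,0]
    - [0.75,0.09,0]
    - [1.0,0.12,0]
    - [1.0,0.12,0]
  delta_rot:
    - [0.022,0.028,-0.12]
    - [0.045,0.056,-0.25]
    - [0.067,0.084,-0.37]
    - [0.09,0.112,-0.49]
    - [0.09,0.112,-0.49]
  hand: [30,30,30,30,30]

```text
time_s: 16.5
eef_pos: [0.655, 0.0602, 0.2783]
ee_rot: [-0.002, 0.662, 0.749, 0.001]
wrist_force: [-1.3, -0.3, -0.4]
gripper_width: 0.0299
```

Run:
```python
from h import *
need(bx(.0595,0,.197),Rtool(6.66))
d=load('top');K=d['mtx']
P=cloud(d);m=(P[...,2]>.195)&(P[...,2]<.235)
m[:175]=0;m[200:]=0;m[:,:255]=0;m[:,330:]=0
q=(P[m]-O)@Rz;print(len(q),q.mean(0),np.percentile(q,[5,50,95],axis=0).round(4))
d=snap('scene');c=d['img'][60:240,210:440,::-1];cv2.imwrite('pics/s14.png',cv2.resize(c,(750,587),interpolation=cv2.INTER_CUBIC))
```

```text
t 16.5 travel [-0.008  0.001 -0.678] rot [-0.004 -0.002 -0.006] F [-1.26 -0.34 -0.38] w 0.0299 j [-0.02  0.38  1.18  0.    1.59 -0.14]
445 [ 0.05295607 -0.00472018  0.21575021] [[ 0.0313 -0.0585  0.2022]
 [ 0.056  -0.0067  0.2177]
 [ 0.0627  0.0567  0.2223]]
```

View pics/s14.png

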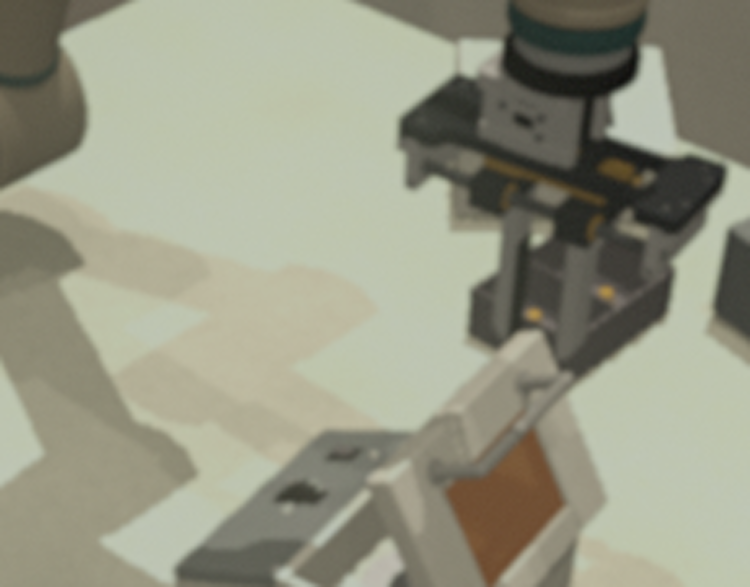

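Call:
carry_out:
  travel:
    - [-0.01,0,-0.25]
    - [-0.01,0,-0.45]
    - [-0.01,0,-0.6]
    - [-0.01,0,-0.67]
    - [-0.01,0,-0.67]
  delta_rot:
    - [0,0,0]
    - [0,0,0]
    - [0,0,0]
    - [0,0,0]
    - [0,0,0]
  hand: [30,30,30,30,30]

```text
time_s: 17.05
eef_pos: [0.6477, 0.0609, 0.2015]
ee_rot: [-0.002, 0.661, 0.75, 0.001]
wrist_force: [0.0, 0.4, -0.4]
gripper_width: 0.0296
```

Run:
```python
from h import *
need(bx(.0595,0,.197),Rtool(6.66))
d=snap('scene');c=d['img'][90:270,210:440,::-1];cv2.imwrite('pics/s15.png',cv2.resize(c,(750,587),interpolation=cv2.INTER_CUBIC))
```

```text
t 17.05 travel [ 0.054 -0.005 -0.038] rot [-0.004 -0.002 -0.009] F [ 0.01  0.38 -0.4 ] w 0.0296 j [-0.02  0.39  1.34  0.    1.41 -0.14]
```

View pics/s15.png

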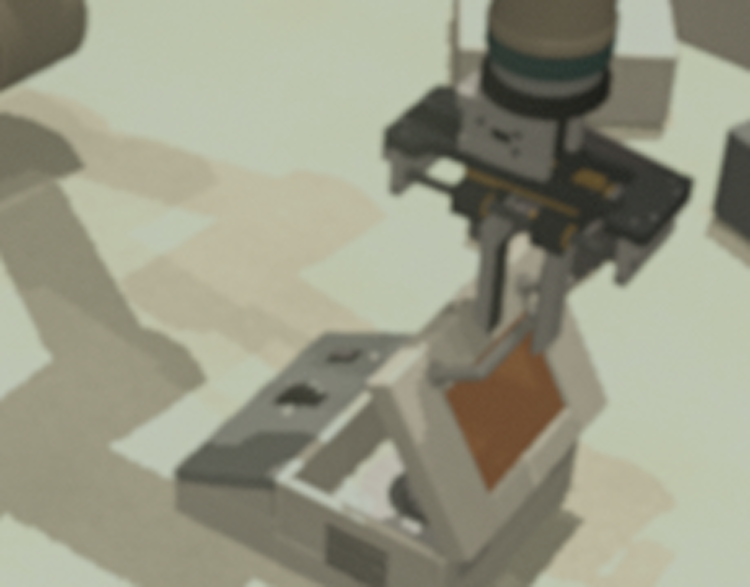

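Call:
carry_out:
  travel:
    - [0.05,0,-0.03]
    - [0.05,0,-0.03]
    - [0.05,0,-0.03]
    - [0.05,0,-0.03]
    - [0.05,0,-0.03]
  delta_rot:
    - [0,0,0]
    - [0,0,0]
    - [0,0,0]
    - [0,0,0]
    - [0,0,0]
  hand: [30,20,10,0,0]

```text
time_s: 17.6
eef_pos: [0.6548, 0.0606, 0.1997]
ee_rot: [-0.001, 0.662, 0.75, 0.002]
wrist_force: [-1.3, -0.8, 2.7]
gripper_width: 0.0091
```

Call:
carry_out:
  travel:
    - [0,0,0]
    - [0,0,0]
  delta_rot:
    - [0,0,0]
    - [0,0,0]
  hand: [0,0]

```text
time_s: 17.8
eef_pos: [0.6548, 0.0606, 0.1997]
ee_rot: [-0.001, 0.662, 0.75, 0.002]
wrist_force: [-2.3, -1.3, 2.7]
gripper_width: 0.0087
```

Run:
```python
from h import *
need(bx(.0595,0,.197),Rtool(6.66))
s,C=cur();G=s['eef_pos']-.019*C.as_matrix()[:,2];g=Rz.T@(G-O);print(g)
a0=1.047-0*np.arctan2(1,1)
# estimate lid angle from x
r=np.hypot(.118,.058);ang=np.arctan2(.058,-.118)
lid=ang-np.arccos((g[0]-.068)/r);print('lid est',lid)
L=lid;n=20;prev=None
for i in range(n+1):
    a=L*(1-i/n)
    th=ang-a;p=r*np.array([np.cos(th),np.sin(th)])
    if i==0:p0=p
    print(i,round(a,3),((Rz@np.array([p[0]-p0[0],0,p[1]-p0[1]]))/.12).round(3))
```

```text
t 17.8 travel [-0.006 -0.003 -0.022] rot [-0.004  0.001 -0.008] F [-2.29 -1.28  2.75] w 0.0087 j [-0.02  0.4   1.33  0.    1.41 -0.14]
[6.01923515e-02 1.71227312e-04 2.18687026e-01]
lid est 1.054535330531015
0 1.055 [0. 0. 0.]
1 1.002 [-0.057 -0.007 -0.005]
2 0.949 [-0.114 -0.013 -0.013]
3 0.896 [-0.17  -0.02  -0.024]
4 0.844 [-0.226 -0.026 -0.038]
5 0.791 [-0.281 -0.033 -0.055]
6 0.738 [-0.335 -0.039 -0.075]
7 0.685 [-0.388 -0.045 -0.097]
8 0.633 [-0.439 -0.051 -0.123]
9 0.58 [-0.489 -0.057 -0.151]
10 0.527 [-0.538 -0.063 -0.181]
11 0.475 [-0.585 -0.068 -0.215]
12 0.422 [-0.63  -0.074 -0.25 ]
13 0.369 [-0.673 -0.079 -0.288]
14 0.316 [-0.714 -0.083 -0.328]
15 0.264 [-0.753 -0.088 -0.371]
16 0.211 [-0.79  -0.092 -0.415]
17 0.158 [-0.824 -0.096 -0.462]
18 0.105 [-0.856 -0.1   -0.51 ]
19 0.053 [-0.885 -0.103 -0.559]
20 0.0 [-0.912 -0.106 -0.61 ]
```

Now I'll lower the lid along the arc at about 0.5 rad/s.

Call:
carry_out:
  travel:
    - [-0.057,-0.007,-0.005]
    - [-0.114,-0.013,-0.013]
    - [-0.17,-0.02,-0.024]
    - [-0.226,-0.026,-0.038]
    - [-0.281,-0.033,-0.055]
  delta_rot:
    - [0,0,0]
    - [0,0,0]
    - [0,0,0]
    - [0,0,0]
    - [0,0,0]
  hand: [0,0,0,0,0]

```text
time_s: 18.3
eef_pos: [0.6211, 0.0568, 0.1931]
ee_rot: [-0.001, 0.662, 0.75, 0.003]
wrist_force: [3.4, 1.6, 3.4]
gripper_width: 0.0085
```

Call:
carry_out:
  travel:
    - [-0.054,-0.006,-0.02]
    - [-0.107,-0.012,-0.042]
    - [-0.158,-0.018,-0.068]
    - [-0.208,-0.024,-0.096]
    - [-0.257,-0.03,-0.126]
  delta_rot:
    - [0,0,0]
    - [0,0,0]
    - [0,0,0]
    - [0,0,0]
    - [0,0,0]
  hand: [0,0,0,0,0]

```text
time_s: 18.8
eef_pos: [0.5898, 0.0533, 0.1769]
ee_rot: [-0.001, 0.662, 0.75, 0.002]
wrist_force: [3.6, 1.3, 2.4]
gripper_width: 0.0087
```

Call:
carry_out:
  travel:
    - [-0.047,-0.005,-0.034]
    - [-0.092,-0.011,-0.069]
    - [-0.135,-0.016,-0.107]
    - [-0.176,-0.02,-0.147]
    - [-0.215,-0.025,-0.19]
  delta_rot:
    - [0,0,0]
    - [0,0,0]
    - [0,0,0]
    - [0,0,0]
    - [0,0,0]
  hand: [0,0,0,0,0]

```text
time_s: 19.3
eef_pos: [0.5642, 0.0504, 0.1543]
ee_rot: [-0.001, 0.662, 0.75, 0.002]
wrist_force: [2.7, 3.5, 2.2]
gripper_width: 0.0087
```

Call:
carry_out:
  travel:
    - [-0.037,-0.004,-0.044]
    - [-0.071,-0.008,-0.091]
    - [-0.103,-0.012,-0.139]
    - [-0.132,-0.015,-0.188]
    - [-0.159,-0.018,-0.239]
  delta_rot:
    - [0,0,0]
    - [0,0,0]
    - [0,0,0]
    - [0,0,0]
    - [0,0,0]
  hand: [0,0,0,0,0]

```text
time_s: 19.8
eef_pos: [0.5461, 0.0481, 0.1264]
ee_rot: [-0.0, 0.662, 0.75, 0.003]
wrist_force: [1.2, 4.3, 32.8]
gripper_width: 0.0087
```

Run:
```python
from h import *
s,C=cur();G=s['eef_pos']-.019*C.as_matrix()[:,2];g=Rz.T@(G-O);print(g,s['wrist_force'],s['gripper_width'])
d=snap('scene');c=d['img'][110:290,210:440,::-1];cv2.imwrite('pics/s16.png',cv2.resize(c,(750,587),interpolation=cv2.INTER_CUBIC))
```

```text
[-0.04923144  0.00033163  0.14541498] [ 1.17773506  4.29411419 32.80127031] 0.008651229523280433
```

View pics/s16.png

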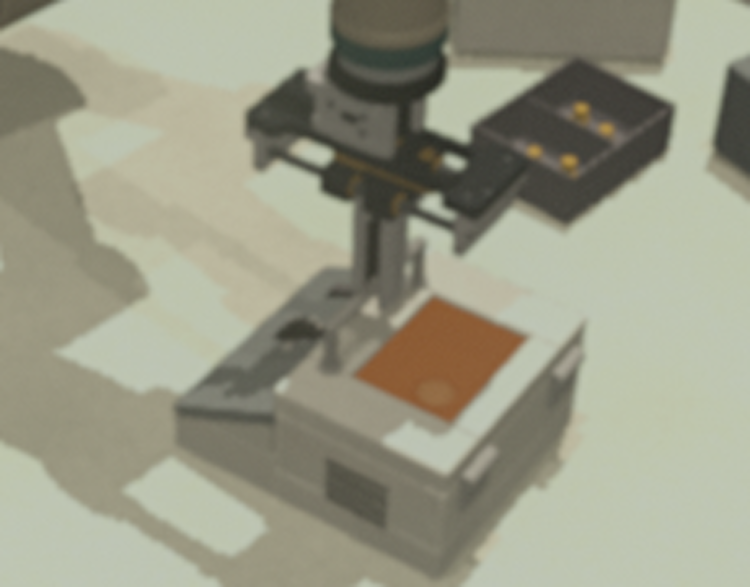

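Call:
carry_out:
  travel:
    - [0,0,0.005]
    - [0,0,0.005]
    - [0,0,0.005]
    - [0,0,0.005]
    - [0,0,0.005]
  delta_rot:
    - [0,0,0]
    - [0,0,0]
    - [0,0,0]
    - [0,0,0]
    - [0,0,0]
  hand: [0,10,20,40,40]

```text
time_s: 20.35
eef_pos: [0.5438, 0.0473, 0.1257]
ee_rot: [-0.002, 0.662, 0.75, 0.0]
wrist_force: [-0.5, -0.2, 0.3]
gripper_width: 0.0307
```

Call:
carry_out:
  travel:
    - [0,0,0.1]
    - [0,0,0.35]
    - [0,0,0.7]
    - [-0.2,0,0.9]
  delta_rot:
    - [0,0,0]
    - [0,0,0]
    - [0,0,0]
    - [0,0,0]
  hand: [40,40,40,40]

```text
time_s: 20.75
eef_pos: [0.5246, 0.0474, 0.238]
ee_rot: [0.001, 0.662, 0.75, 0.003]
wrist_force: [0.6, 1.0, 0.4]
gripper_width: 0.0401
```

```bash
python3 - <<'E'
from h import *
s=read_state();print(s['eef_pos'],s['wrist_force'],s['time_s'])
d=snap('scene');P=cloud(d)
m=(P[...,2]>.135)&(P[...,2]<.16);m[:170]=0;m[260:]=0;m[:,:290]=0;m[:,350:]=0
q=(P[m]-O)@Rz;print('bar',len(q),np.percentile(q,[5,50,95],axis=0).round(4))
# lid plane fit from scene
q=(P[185:285,290:395].reshape(-1,3)-O)@Rz;q=q[(abs(q[:,0])<.06)&(abs(q[:,1])<.085)&(abs(q[:,2]-.107)<.015)]
w=q[(q[:,1]>.06)|(q[:,1]<-.06)]
A=np.c_[w[:,:2],np.ones(len(w))];print(len(w),np.linalg.lstsq(A,w[:,2],rcond=None)[0])
c=d['img'][110:290,210:440,::-1];cv2.imwrite('pics/s17.png',cv2.resize(c,(750,587),interpolation=cv2.INTER_CUBIC))
E
python3 - <<'E'
from h import *
d=dict(np.load('last_top.npz'))
E
```

```text
[0.52463304 0.04743046 0.23800071] [0.62349123 0.98436801 0.4143679 ] 20.75
bar 197 [[-0.0503 -0.06    0.1397]
 [-0.0452 -0.008   0.1459]
 [-0.0423  0.0498  0.1496]]
797 [-0.00281649 -0.00210573  0.10674922]
```

View pics/s17.png

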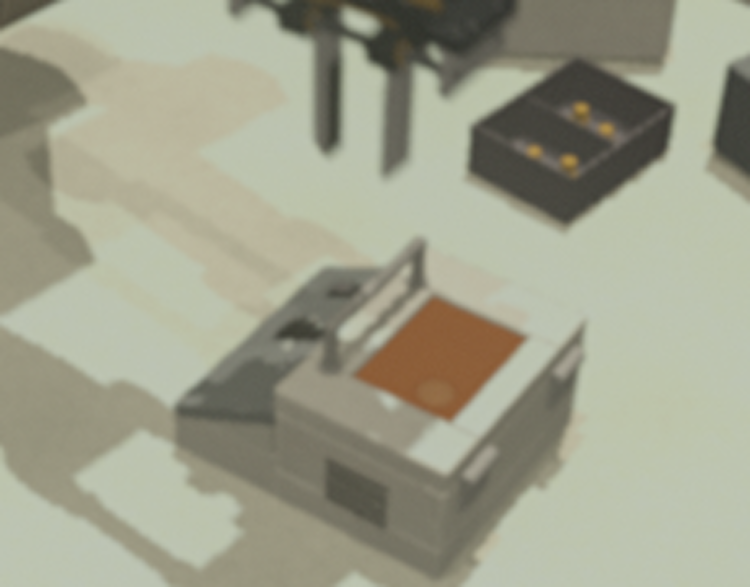

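```bash
sed -i 's/^    from h import bx,Rtool/    from h import bx,Rtool/' fk2.py
cat > ik3.py <<'E'
from fk2 import *
from h import bx,Rtool,IDX,N,S as SL,need,Rz
lo=[-2.89,-.75,.22,-1.18,.11];hi=[2.89,2.08,2.7,4.32,2.71]
def ik(pos,zd,q0):
    g=lambda q:np.r_[(fk(P,q)[0]-pos)*10,fk(P,q)[1]-zd]
    r=least_squares(g,q0,bounds=(lo,hi));return r.x.round(2),round(np.abs(r.fun).max(),3)
c=IDX-.015*N
for th in(0,10,15,20,25):
    z=Rtool(96.66,th,6.66)[:,2]
    n=np.array([-np.sin(np.deg2rad(th)),0,np.cos(np.deg2rad(th))])
    p=bx(*(c+.025*n));print(th,p.round(4),ik(p,z,[0,.2,2,.1,.5]))
E
python3 ik3.py
python3 - <<'E'
from h import *
c=IDX-.015*N
for th in (0,10,15):
    n=np.array([-np.sin(np.deg2rad(th)),0,np.cos(np.deg2rad(th))])
    need(bx(*(c+.025*n+.03*n)),Rtool(96.66,th,6.66))
E
```

```text
0 [0.4891 0.041  0.0754] (array([-0.06,  0.26,  1.88,  0.  ,  1.  ]), np.float64(0.0))
10 [0.4847 0.0405 0.075 ] (array([-0.09,  0.17,  2.03,  0.05,  0.77]), np.float64(0.0))
15 [0.4826 0.0403 0.0746] (array([-0.11,  0.13,  2.11,  0.1 ,  0.65]), np.float64(0.0))
20 [0.4806 0.04   0.0739] (array([-0.13,  0.1 ,  2.19,  0.17,  0.52]), np.float64(0.0))
25 [0.4786 0.0398 0.0731] (array([-0.16,  0.08,  2.27,  0.31,  0.39]), np.float64(0.0))
t 20.8 travel [-0.262 -0.056 -1.134] rot [-0.007  0.003  1.491] F [-3.23  0.74  1.42] w 0.0403 j [-0.04  0.17  1.55  0.    1.41 -0.17]
t 20.8 travel [-0.341 -0.065 -1.141] rot [-0.121 -0.143  1.487] F [-3.23  0.74  1.42] w 0.0403 j [-0.04  0.17  1.55  0.    1.41 -0.17]
t 20.8 travel [-0.38 -0.07 -1.15] rot [-0.178 -0.215  1.481] F [-3.23  0.74  1.42] w 0.0403 j [-0.04  0.17  1.55  0.    1.41 -0.17]
```

Call:
carry_out:
  travel:
    - [-0.1,0,0]
    - [-0.2,0,0]
    - [-0.3,0,0]
    - [-0.4,-0.05,0]
    - [-0.4,-0.05,0]
  delta_rot:
    - [-0.02,-0.024,0.122]
    - [-0.04,-0.048,0.245]
    - [-0.06,-0.072,0.37]
    - [-0.078,-0.095,0.49]
    - [-0.098,-0.119,0.61]
  hand: [0,0,0,0,0]

```text
time_s: 21.3
eef_pos: [0.4716, 0.0416, 0.2349]
ee_rot: [0.078, 0.388, 0.918, 0.004]
wrist_force: [-0.1, -0.1, -0.1]
gripper_width: 0.0037
```

Call:
carry_out:
  travel:
    - [0,0,0]
    - [0,0,-0.1]
    - [0,0,-0.25]
    - [0,0,-0.4]
    - [0,0,-0.5]
  delta_rot:
    - [-0.02,-0.024,0.122]
    - [-0.04,-0.048,0.245]
    - [-0.06,-0.072,0.37]
    - [-0.078,-0.095,0.49]
    - [-0.098,-0.119,0.61]
  hand: [0,0,0,0,0]

```text
time_s: 21.8
eef_pos: [0.4723, 0.042, 0.1737]
ee_rot: [0.148, 0.075, 0.986, 0.006]
wrist_force: [-0.2, 1.2, 0.0]
gripper_width: 0.0005
```

```bash
cat > wn.py <<'E'
from h import *
import sys
th=20;R=Rtool(96.66,th,6.66);t=np.deg2rad(th)
n=np.array([-np.sin(t),0,np.cos(t)]);ta=np.array([np.cos(t),0,np.sin(t)])
c=IDX-.015*N
def tgt(along,h): # along tangent (m), height over wheel contact
    return bx(*(c+(.025+h)*n+along*ta))
def where():
    s,C=cur();b=Rz.T@(s['eef_pos']-O)-c
    F=Rz.T@s['wrist_force'];print('along mm',round(b@ta*1e3,2),'h mm',round((b@n-.025)*1e3,2),'y',round(b[1]*1e3,2),'Fn',round(F@n,2),'Ft',round(F@ta,2),'w',round(s['gripper_width'],4),'t',round(s['time_s'],2))
if __name__=='__main__':
    a,h=float(sys.argv[1])/1e3,float(sys.argv[2])/1e3
    where();need(tgt(a,h),R)
    u=lambda v:(Rz@v/.12).round(4)
    print('1mm along',u(ta*.001),'1mm n',u(n*.001))
E
python3 wn.py -5 25
```

```text
along mm 26.67 h mm 96.5 y 2.91 Fn 0.04 Ft -0.05 w 0.0005 t 21.8
t 21.8 travel [-0.041 -0.029 -0.65 ] rot [-0.033 -0.052  0.25 ] F [-0.2   1.15  0.02] w 0.0005 j [-0.06 -0.02  1.99  0.01  0.87 -1.49]
1mm along [0.0078 0.0009 0.0029] 1mm n [-0.0028 -0.0003  0.0078]
```

Call:
carry_out:
  travel:
    - [-0.02,-0.01,-0.15]
    - [-0.04,-0.03,-0.35]
    - [-0.04,-0.03,-0.55]
    - [-0.04,-0.03,-0.65]
    - [-0.04,-0.03,-0.65]
  delta_rot:
    - [-0.016,-0.026,0.125]
    - [-0.033,-0.052,0.25]
    - [-0.033,-0.052,0.25]
    - [-0.033,-0.052,0.25]
    - [-0.033,-0.052,0.25]
  hand: [0,0,0,0,0]

```text
time_s: 22.3
eef_pos: [0.4667, 0.0384, 0.0949]
ee_rot: [0.172, -0.054, 0.984, 0.011]
wrist_force: [-0.4, 0.1, 0.0]
gripper_width: 0.0003
```

```bash
python3 wn.py -5 5
python3 - <<'E'
from h import *
d=snap('scene');c=d['img'][170:270,240:365,::-1];cv2.imwrite('pics/s18.png',cv2.resize(c,(750,600),interpolation=cv2.INTER_CUBIC))
E
```

```text
along mm -5.92 h mm 24.48 y -0.01 Fn 0.17 Ft -0.36 w 0.0003 t 22.3
t 22.3 travel [ 0.062  0.007 -0.15 ] rot [-0.002 -0.004  0.006] F [-0.4   0.07  0.03] w 0.0003 j [-0.14  0.05  2.17  0.16  0.59 -1.94]
1mm along [0.0078 0.0009 0.0029] 1mm n [-0.0028 -0.0003  0.0078]
```

View pics/s18.png

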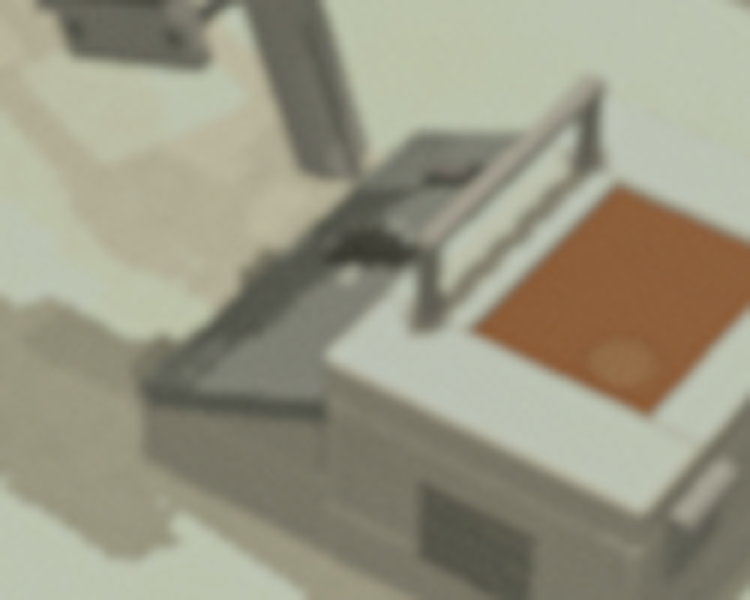

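Call:
carry_out:
  travel:
    - [0.02,0.002,-0.05]
    - [0.042,0.005,-0.1]
    - [0.062,0.007,-0.148]
    - [0.062,0.007,-0.148]
  delta_rot:
    - [0,0,0]
    - [0,0,0]
    - [0,0,0]
    - [0,0,0]
  hand: [0,0,0,0]

```text
time_s: 22.75
eef_pos: [0.4763, 0.0394, 0.0782]
ee_rot: [0.173, -0.054, 0.983, 0.011]
wrist_force: [0.3, -0.1, -0.5]
gripper_width: 0.0002
```

```bash
python3 wn.py -5 2
```

```text
along mm -2.61 h mm 5.57 y -0.15 Fn -0.56 Ft 0.06 w 0.0002 t 22.75
t 22.75 travel [-0.009  0.    -0.035] rot [-0.002 -0.     0.005] F [ 0.27 -0.13 -0.51] w 0.0002 j [-0.13  0.09  2.19  0.17  0.53 -1.94]
1mm along [0.0078 0.0009 0.0029] 1mm n [-0.0028 -0.0003  0.0078]
```

Call:
carry_out:
  travel:
    - [-0.007,-0.001,-0.029]
    - [-0.007,-0.001,-0.029]
  delta_rot:
    - [0,0,0]
    - [0,0,0]
  hand: [0,0]

```text
time_s: 22.95
eef_pos: [0.4749, 0.0392, 0.075]
ee_rot: [0.173, -0.054, 0.983, 0.011]
wrist_force: [0.0, 0.0, 1.1]
gripper_width: 0.0002
```

```bash
python3 wn.py -5 2
```

```text
along mm -5.0 h mm 2.95 y -0.18 Fn 1.04 Ft 0.41 w 0.0002 t 22.95
t 22.95 travel [ 0.003  0.002 -0.007] rot [-0.002  0.     0.006] F [0.03 0.03 1.12] w 0.0002 j [-0.13  0.09  2.19  0.17  0.52 -1.95]
1mm along [0.0078 0.0009 0.0029] 1mm n [-0.0028 -0.0003  0.0078]
```

Step down 1 mm at a time.

Call:
carry_out:
  travel:
    - [0.003,0,-0.008]
    - [0.003,0,-0.008]
  delta_rot:
    - [0,0,0]
    - [0,0,0]
  hand: [0,0]

```text
time_s: 23.15
eef_pos: [0.4758, 0.0391, 0.0745]
ee_rot: [0.174, -0.054, 0.983, 0.01]
wrist_force: [0.1, 0.2, 0.2]
gripper_width: 0.0006
```

Call:
carry_out:
  travel:
    - [0.003,0,-0.008]
    - [0.003,0,-0.008]
  delta_rot:
    - [0,0,0]
    - [0,0,0]
  hand: [0,0]

```text
time_s: 23.35
eef_pos: [0.4762, 0.0391, 0.0735]
ee_rot: [0.174, -0.054, 0.983, 0.01]
wrist_force: [-0.8, -0.9, -0.9]
gripper_width: 0.0003
```

```bash
python3 wn.py -5 0
```

```text
along mm -4.34 h mm 1.16 y -0.43 Fn -0.5 Ft -1.12 w 0.0003 t 23.35
t 23.35 travel [-0.002  0.003 -0.011] rot [-0.002  0.001  0.006] F [-0.79 -0.9  -0.85] w 0.0003 j [-0.13  0.1   2.2   0.17  0.52 -1.95]
1mm along [0.0078 0.0009 0.0029] 1mm n [-0.0028 -0.0003  0.0078]
```

Call:
carry_out:
  travel:
    - [0.002,0,-0.006]
    - [0.002,0,-0.006]
  delta_rot:
    - [0,0,0]
    - [0,0,0]
  hand: [0,0]

```text
time_s: 23.55
eef_pos: [0.4764, 0.0391, 0.0727]
ee_rot: [0.174, -0.054, 0.983, 0.01]
wrist_force: [-0.5, 0.3, 0.1]
gripper_width: 0.0005
```

Call:
carry_out:
  travel:
    - [0.002,0,-0.004]
    - [0.002,0,-0.004]
  delta_rot:
    - [0,0,0]
    - [0,0,0]
  hand: [0,0]

```text
time_s: 23.75
eef_pos: [0.4766, 0.0391, 0.0724]
ee_rot: [0.174, -0.054, 0.983, 0.01]
wrist_force: [-1.0, -0.0, 1.4]
gripper_width: 0.0003
```

```bash
python3 wn.py -5 0
```

```text
along mm -4.29 h mm -0.07 y -0.46 Fn 1.64 Ft -0.47 w 0.0003 t 23.75
t 23.75 travel [-0.006  0.003 -0.001] rot [-0.002  0.001  0.006] F [-1.01 -0.    1.38] w 0.0003 j [-0.13  0.1   2.2   0.17  0.51 -1.95]
1mm along [0.0078 0.0009 0.0029] 1mm n [-0.0028 -0.0003  0.0078]
```

Call:
carry_out:
  travel:
    - [0.002,0,-0.006]
    - [0.002,0,-0.006]
  delta_rot:
    - [0,0,0]
    - [0,0,0]
  hand: [0,0]

```text
time_s: 23.95
eef_pos: [0.4769, 0.0391, 0.0717]
ee_rot: [0.174, -0.054, 0.983, 0.01]
wrist_force: [-2.2, -0.0, 3.4]
gripper_width: 0.0005
```

```bash
python3 wn.py -5 0
```

```text
along mm -4.24 h mm -0.77 y -0.47 Fn 3.93 Ft -0.91 w 0.0005 t 23.95
t 23.95 travel [-0.009  0.003  0.004] rot [-0.002  0.001  0.006] F [-2.21 -0.03  3.38] w 0.0005 j [-0.13  0.1   2.2   0.17  0.51 -1.95]
1mm along [0.0078 0.0009 0.0029] 1mm n [-0.0028 -0.0003  0.0078]
```

Call:
carry_out:
  travel:
    - [0.002,0,-0.005]
    - [0.003,0,-0.009]
    - [0.003,0,-0.009]
  delta_rot:
    - [0,0,0]
    - [0,0,0]
    - [0,0,0]
  hand: [0,0,0]

```text
time_s: 24.25
eef_pos: [0.4774, 0.0392, 0.0708]
ee_rot: [0.174, -0.054, 0.983, 0.01]
wrist_force: [-2.7, 0.3, 5.3]
gripper_width: 0.0004
```

```bash
python3 wn.py -5 0
```

```text
along mm -4.14 h mm -1.8 y -0.48 Fn 5.89 Ft -0.69 w 0.0004 t 24.25
t 24.25 travel [-0.012  0.003  0.012] rot [-0.002  0.002  0.006] F [-2.71  0.27  5.3 ] w 0.0004 j [-0.13  0.1   2.2   0.18  0.51 -1.95]
1mm along [0.0078 0.0009 0.0029] 1mm n [-0.0028 -0.0003  0.0078]
```

Call:
carry_out:
  travel:
    - [0.001,0,-0.004]
    - [0.019,0.002,0.003]
    - [0.036,0.004,0.009]
  delta_rot:
    - [0,0,0]
    - [0,0,0]
    - [0,0,0]
  hand: [0,0,0]

```text
time_s: 24.55
eef_pos: [0.4796, 0.0396, 0.0709]
ee_rot: [0.172, -0.055, 0.983, 0.01]
wrist_force: [-5.9, -3.0, 7.1]
gripper_width: 0.0008
```

```bash
python3 wn.py -5 0
```

```text
along mm -2.02 h mm -2.48 y -0.35 Fn 8.76 Ft -3.4 w 0.0008 t 24.55
t 24.55 travel [-0.031 -0.001  0.011] rot [-0.001 -0.002  0.005] F [-5.89 -3.    7.07] w 0.0008 j [-0.13  0.11  2.19  0.17  0.51 -1.95]
1mm along [0.0078 0.0009 0.0029] 1mm n [-0.0028 -0.0003  0.0078]
```

Call:
carry_out:
  travel:
    - [0.017,0.002,0.008]
    - [0.033,0.004,0.014]
  delta_rot:
    - [0,0,0]
    - [0,0,0]
  hand: [0,0]

```text
time_s: 24.75
eef_pos: [0.4859, 0.0401, 0.0738]
ee_rot: [0.174, -0.054, 0.983, 0.011]
wrist_force: [-3.1, 0.4, 6.6]
gripper_width: 0.0006
```

```bash
python3 wn.py -5 0
```

```text
along mm 4.93 h mm -1.92 y -0.53 Fn 7.22 Ft -0.58 w 0.0006 t 24.75
t 24.75 travel [-0.083 -0.005 -0.013] rot [-0.002  0.002  0.006] F [-3.09  0.44  6.58] w 0.0006 j [-0.13  0.11  2.18  0.17  0.52 -1.94]
1mm along [0.0078 0.0009 0.0029] 1mm n [-0.0028 -0.0003  0.0078]
```

Call:
carry_out:
  travel:
    - [-0.02,-0.002,0.06]
    - [-0.06,-0.006,0.17]
    - [-0.25,-0.03,0.3]
    - [-0.6,-0.07,0.35]
    - [-0.8,-0.09,0.35]
  delta_rot:
    - [0,0,0]
    - [0,0,0]
    - [0,0,0]
    - [0,0,0]
    - [0,0,0]
  hand: [0,0,0,0,0]

```text
time_s: 25.25
eef_pos: [0.3871, 0.0295, 0.1154]
ee_rot: [0.174, -0.055, 0.983, 0.01]
wrist_force: [-0.3, -0.1, -0.7]
gripper_width: 0.0006
```

```bash
python3 wz.py w1.png
```

```text
(no output)
```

View pics/w1.png

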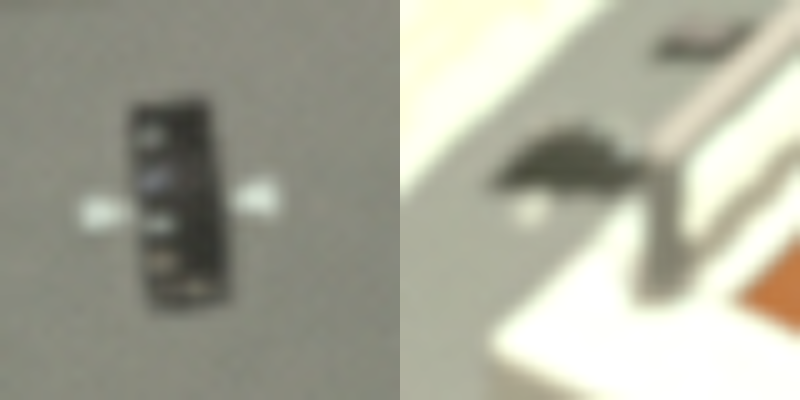

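One click gained: the bottom line at row 289 now runs across the full width, so the wheel is at click 3. Repeating the stroke.

```bash
python3 wn.py -4.5 4
```

```text
along mm -70.79 h mm 69.98 y -0.41 Fn -1.35 Ft 0.53 w 0.0005 t 25.65
t 25.65 travel [ 0.702  0.085 -0.328] rot [-0.002  0.001  0.005] F [ 0.96  0.03 -1.08] w 0.0005 j [-0.22 -0.11  2.26  0.18  0.67 -2.03]
1mm along [0.0078 0.0009 0.0029] 1mm n [-0.0028 -0.0003  0.0078]
```

Call:
carry_out:
  travel:
    - [0.3,0.035,0]
    - [0.6,0.07,-0.1]
    - [0.68,0.08,-0.25]
    - [0.702,0.085,-0.328]
    - [0.702,0.085,-0.328]
  delta_rot:
    - [0,0,0]
    - [0,0,0]
    - [0,0,0]
    - [0,0,0]
    - [0,0,0]
  hand: [0,0,0,0,0]

```text
time_s: 26.15
eef_pos: [0.4724, 0.0399, 0.0737]
ee_rot: [0.171, -0.054, 0.984, 0.011]
wrist_force: [-0.5, 0.4, 0.4]
gripper_width: 0.0005
```

```bash
python3 wn.py -4.5 0
```

```text
along mm -7.75 h mm 2.6 y 0.86 Fn 0.51 Ft -0.27 w 0.0005 t 26.15
t 26.15 travel [ 0.033 -0.003 -0.011] rot [-0.003 -0.004  0.005] F [-0.48  0.41  0.39] w 0.0005 j [-0.13  0.09  2.2   0.17  0.52 -1.95]
1mm along [0.0078 0.0009 0.0029] 1mm n [-0.0028 -0.0003  0.0078]
```

Call:
carry_out:
  travel:
    - [0,0,0]
    - [0,0,0]
  delta_rot:
    - [0,0,0]
    - [0,0,0]
  hand: [0,0]

```text
time_s: 26.35
eef_pos: [0.4735, 0.0394, 0.0764]
ee_rot: [0.174, -0.054, 0.983, 0.01]
wrist_force: [-1.0, -0.0, 0.0]
gripper_width: 0.0004
```

```bash
python3 wn.py -4.5 0
```

```text
along mm -5.82 h mm 4.81 y 0.19 Fn 0.33 Ft -0.9 w 0.0004 t 26.35
t 26.35 travel [ 0.024  0.001 -0.034] rot [-0.002  0.002  0.006] F [-0.96 -0.01  0.01] w 0.0004 j [-0.13  0.09  2.2   0.17  0.52 -1.95]
1mm along [0.0078 0.0009 0.0029] 1mm n [-0.0028 -0.0003  0.0078]
```

Call:
carry_out:
  travel:
    - [0.012,0,-0.018]
    - [0.024,0.001,-0.034]
    - [0.025,0.001,-0.039]
    - [0.025,0.001,-0.039]
  delta_rot:
    - [0,0,0]
    - [0,0,0]
    - [0,0,0]
    - [0,0,0]
  hand: [0,0,0,0]

```text
time_s: 26.75
eef_pos: [0.4772, 0.0395, 0.0718]
ee_rot: [0.175, -0.054, 0.983, 0.01]
wrist_force: [-1.9, -0.8, 4.0]
gripper_width: 0.0005
```

```bash
python3 wn.py -4.5 -1.9
```

```text
along mm -3.97 h mm -0.83 y -0.17 Fn 4.46 Ft -0.45 w 0.0005 t 26.75
t 26.75 travel [-0.001  0.001 -0.01 ] rot [-0.002  0.002  0.006] F [-1.87 -0.76  4.04] w 0.0005 j [-0.13  0.1   2.2   0.17  0.51 -1.95]
1mm along [0.0078 0.0009 0.0029] 1mm n [-0.0028 -0.0003  0.0078]
```

Call:
carry_out:
  travel:
    - [0.002,0,-0.005]
    - [0.003,0,-0.01]
    - [0.003,0,-0.01]
  delta_rot:
    - [0,0,0]
    - [0,0,0]
    - [0,0,0]
  hand: [0,0,0]

```text
time_s: 27.05
eef_pos: [0.4776, 0.0395, 0.0707]
ee_rot: [0.175, -0.054, 0.983, 0.01]
wrist_force: [-2.3, -0.4, 7.0]
gripper_width: 0.0007
```

Call:
carry_out:
  travel:
    - [0.001,0,-0.002]
    - [0.018,0.002,0.004]
    - [0.035,0.004,0.011]
  delta_rot:
    - [0,0,0]
    - [0,0,0]
    - [0,0,0]
  hand: [0,0,0]

```text
time_s: 27.35
eef_pos: [0.4794, 0.0399, 0.0708]
ee_rot: [0.172, -0.055, 0.983, 0.01]
wrist_force: [-7.2, -4.4, 6.1]
gripper_width: 0.0005
```

```bash
python3 wn.py -4.5 -1.9
```

```text
along mm -2.14 h mm -2.52 y -0.0 Fn 8.34 Ft -5.09 w 0.0005 t 27.35
t 27.35 travel [-0.02  -0.002 -0.002] rot [-0.001 -0.002  0.004] F [-7.18 -4.37  6.1 ] w 0.0005 j [-0.13  0.11  2.19  0.17  0.51 -1.95]
1mm along [0.0078 0.0009 0.0029] 1mm n [-0.0028 -0.0003  0.0078]
```

Call:
carry_out:
  travel:
    - [0.017,0.002,0.007]
    - [0.033,0.004,0.013]
  delta_rot:
    - [0,0,0]
    - [0,0,0]
  hand: [0,0]

```text
time_s: 27.55
eef_pos: [0.4853, 0.0404, 0.0733]
ee_rot: [0.174, -0.054, 0.983, 0.01]
wrist_force: [-1.7, 1.8, 7.7]
gripper_width: 0.0006
```

```bash
python3 wn.py -4.5 -1.9
```

```text
along mm 4.29 h mm -2.16 y -0.19 Fn 7.78 Ft 1.21 w 0.0006 t 27.55
t 27.55 travel [-0.069 -0.006 -0.023] rot [-0.001  0.002  0.006] F [-1.74  1.8   7.72] w 0.0006 j [-0.13  0.11  2.18  0.17  0.52 -1.94]
1mm along [0.0078 0.0009 0.0029] 1mm n [-0.0028 -0.0003  0.0078]
```

Call:
carry_out:
  travel:
    - [-0.02,-0.002,0.06]
    - [-0.06,-0.006,0.17]
    - [-0.25,-0.03,0.3]
    - [-0.6,-0.07,0.35]
    - [-0.8,-0.09,0.35]
  delta_rot:
    - [0,0,0]
    - [0,0,0]
    - [0,0,0]
    - [0,0,0]
    - [0,0,0]
  hand: [0,0,0,0,0]

```text
time_s: 28.05
eef_pos: [0.3865, 0.0301, 0.1148]
ee_rot: [0.173, -0.055, 0.983, 0.011]
wrist_force: [-0.1, -0.1, -0.6]
gripper_width: 0.0007
```

```bash
python3 wz.py w2.png;python3 wn.py -4.5 5
```

```text
along mm -71.13 h mm 69.68 y 0.11 Fn 0.41 Ft 0.18 w 0.0004 t 28.45
t 28.45 travel [ 0.701  0.081 -0.317] rot [-0.002  0.001  0.005] F [-0.05  0.66  0.45] w 0.0004 j [-0.22 -0.11  2.26  0.18  0.67 -2.02]
1mm along [0.0078 0.0009 0.0029] 1mm n [-0.0028 -0.0003  0.0078]
```

View pics/w2.png

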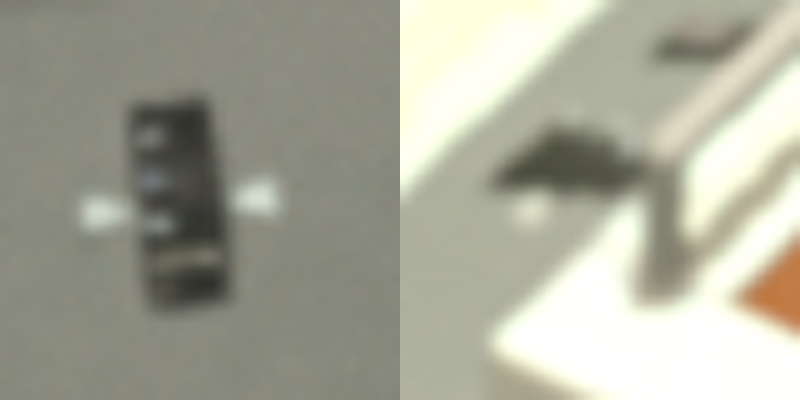

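The wheel is at click 4: the full-width line is at row 259, one step below the triangles. One more stroke.

Call:
carry_out:
  travel:
    - [0.3,0.035,0]
    - [0.6,0.07,-0.1]
    - [0.68,0.08,-0.25]
    - [0.702,0.081,-0.317]
    - [0.702,0.081,-0.317]
  delta_rot:
    - [0,0,0]
    - [0,0,0]
    - [0,0,0]
    - [0,0,0]
    - [0,0,0]
  hand: [0,0,0,0,0]

```text
time_s: 28.95
eef_pos: [0.4723, 0.0399, 0.0748]
ee_rot: [0.172, -0.054, 0.984, 0.011]
wrist_force: [0.0, 0.0, 0.2]
gripper_width: 0.0004
```

Call:
carry_out:
  travel:
    - [0,0,0]
    - [0,0,0]
  delta_rot:
    - [0,0,0]
    - [0,0,0]
  hand: [0,0]

```text
time_s: 29.15
eef_pos: [0.4732, 0.0394, 0.0774]
ee_rot: [0.174, -0.054, 0.983, 0.01]
wrist_force: [-0.2, 0.3, -0.1]
gripper_width: 0.0001
```

```bash
python3 wn.py -4.3 -0.8
```

```text
along mm -5.72 h mm 5.81 y 0.2 Fn -0.04 Ft -0.25 w 0.0001 t 29.15
t 29.15 travel [ 0.03   0.002 -0.048] rot [-0.002  0.002  0.006] F [-0.25  0.25 -0.13] w 0.0001 j [-0.13  0.09  2.2   0.17  0.53 -1.95]
1mm along [0.0078 0.0009 0.0029] 1mm n [-0.0028 -0.0003  0.0078]
```

Call:
carry_out:
  travel:
    - [0.014,0,-0.02]
    - [0.024,0.001,-0.036]
    - [0.028,0.001,-0.047]
    - [0.028,0.001,-0.047]
  delta_rot:
    - [0,0,0]
    - [0,0,0]
    - [0,0,0]
    - [0,0,0]
  hand: [0,0,0,0]

```text
time_s: 29.55
eef_pos: [0.4772, 0.0395, 0.0716]
ee_rot: [0.174, -0.054, 0.983, 0.01]
wrist_force: [-1.4, -0.6, 4.0]
gripper_width: 0.0005
```

```bash
python3 wn.py -4.3 -1.9
```

```text
along mm -3.95 h mm -0.97 y -0.13 Fn 4.28 Ft 0.02 w 0.0005 t 29.55
t 29.55 travel [-0.     0.001 -0.008] rot [-0.002  0.002  0.006] F [-1.38 -0.6   4.03] w 0.0005 j [-0.13  0.1   2.2   0.17  0.51 -1.95]
1mm along [0.0078 0.0009 0.0029] 1mm n [-0.0028 -0.0003  0.0078]
```

Call:
carry_out:
  travel:
    - [0.002,0,-0.005]
    - [0.003,0,-0.009]
    - [0.003,0,-0.009]
  delta_rot:
    - [0,0,0]
    - [0,0,0]
    - [0,0,0]
  hand: [0,0,0]

```text
time_s: 29.85
eef_pos: [0.4776, 0.0395, 0.0707]
ee_rot: [0.175, -0.054, 0.983, 0.01]
wrist_force: [-2.4, 0.0, 6.1]
gripper_width: 0.0004
```

Call:
carry_out:
  travel:
    - [0.001,0,-0.002]
    - [0.018,0.002,0.004]
    - [0.035,0.004,0.011]
  delta_rot:
    - [0,0,0]
    - [0,0,0]
    - [0,0,0]
  hand: [0,0,0]

```text
time_s: 30.15
eef_pos: [0.4804, 0.04, 0.0714]
ee_rot: [0.173, -0.055, 0.983, 0.01]
wrist_force: [-5.8, -2.9, 6.9]
gripper_width: 0.0005
```

Call:
carry_out:
  travel:
    - [0.017,0.002,0.007]
    - [0.033,0.004,0.013]
  delta_rot:
    - [0,0,0]
    - [0,0,0]
  hand: [0,0]

```text
time_s: 30.35
eef_pos: [0.4859, 0.0405, 0.0737]
ee_rot: [0.175, -0.054, 0.983, 0.01]
wrist_force: [-2.6, -0.2, 7.6]
gripper_width: 0.0006
```

```bash
python3 wn.py -4.5 -1.9
```

```text
along mm 4.95 h mm -2.0 y -0.19 Fn 8.05 Ft 0.17 w 0.0006 t 30.35
t 30.35 travel [-0.074 -0.007 -0.026] rot [-0.002  0.002  0.006] F [-2.59 -0.19  7.62] w 0.0006 j [-0.13  0.11  2.18  0.17  0.52 -1.94]
1mm along [0.0078 0.0009 0.0029] 1mm n [-0.0028 -0.0003  0.0078]
```

Call:
carry_out:
  travel:
    - [-0.02,-0.002,0.06]
    - [-0.06,-0.006,0.17]
    - [-0.25,-0.03,0.3]
    - [-0.6,-0.07,0.35]
    - [-0.8,-0.09,0.35]
  delta_rot:
    - [0,0,0]
    - [0,0,0]
    - [0,0,0]
    - [0,0,0]
    - [0,0,0]
  hand: [0,0,0,0,0]

```text
time_s: 30.85
eef_pos: [0.3867, 0.0301, 0.115]
ee_rot: [0.173, -0.054, 0.983, 0.011]
wrist_force: [0.3, 0.1, 1.0]
gripper_width: 0.0002
```

Call:
carry_out:
  travel:
    - [0,0,0.3]
    - [0,0,0.6]
    - [0,0,0.6]
    - [0,0,0.6]
  delta_rot:
    - [0,0,0]
    - [0,0,0]
    - [0,0,0]
    - [0,0,0]
  hand: [0,0,0,0]

```text
time_s: 31.25
eef_pos: [0.3894, 0.0297, 0.1876]
ee_rot: [0.175, -0.054, 0.983, 0.01]
wrist_force: [0.0, 0.0, -0.1]
gripper_width: 0.0005
```

```bash
python3 wz.py w3.png
python3 - <<'E'
from h import *
s=read_state();print(s['eef_pos'],s['wrist_force'],s['time_s'])
d=snap('scene','s20.png');d=snap('top','t20.png')
P=cloud(d)
q=(P[180:280,240:350].reshape(-1,3)-O)@Rz;w=q[(abs(q[:,0])<.062)&(abs(q[:,1])<.09)&(abs(q[:,1])>.062)&(abs(q[:,2]-.107)<.015)]
A=np.c_[w[:,:2],np.ones(len(w))];print(len(w),np.linalg.lstsq(A,w[:,2],rcond=None)[0])
E
```

```text
[0.3890014  0.02984902 0.1861852 ] [-0.60545825  0.02634515  0.33998391] 31.65
1496 [-0.0019496  -0.00065288  0.10598534]
```

View pics/w3.png

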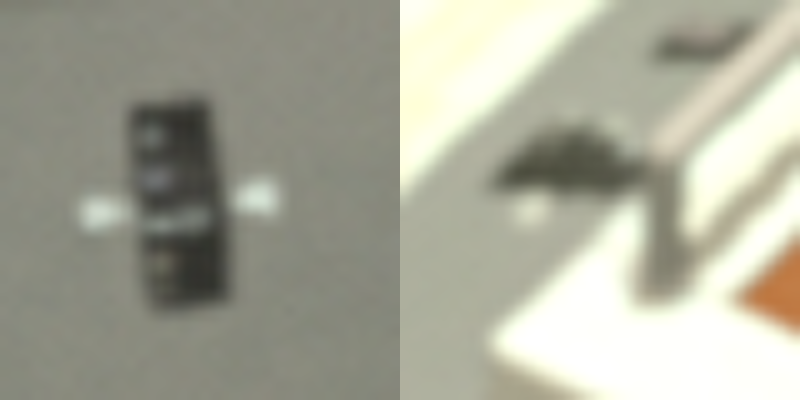

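View pics/t20.png

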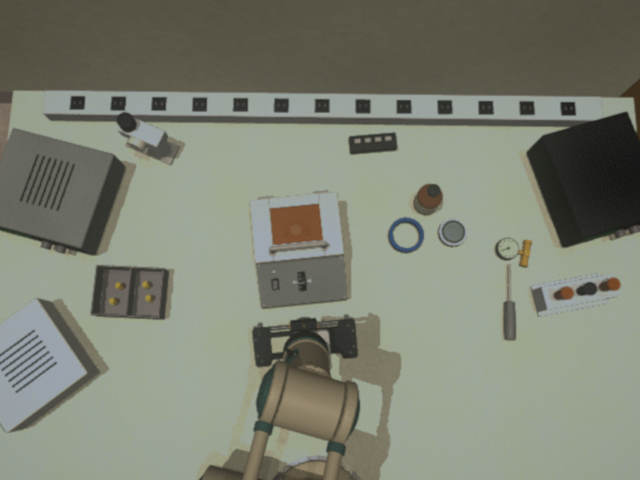

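View pics/s20.png

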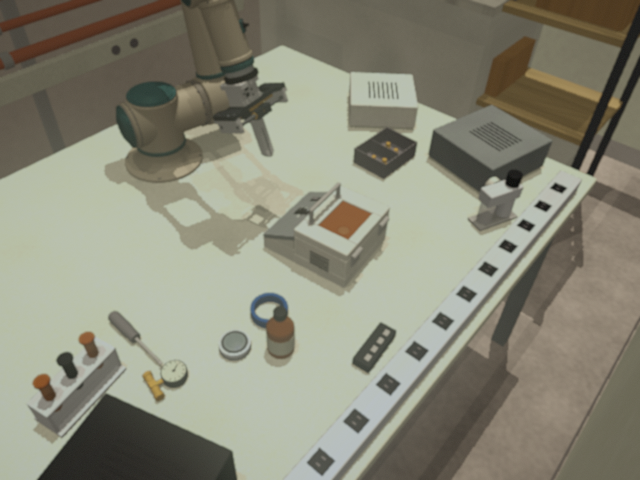

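The full-width line now stands between the triangles (row ~215). The lid is shut, the bystanders sit at the same pixels as before, and the arm is clear, so I'm handing in.

```bash
python3 -c "
from cell import sign_off
print(sign_off())"
```

```text
the job is handed in; nothing more can be done
None
```

The job is done and handed in at about 31.7 s of the 72 s allowed. `sign_off` gives no verdict, so this rests on my own checks.

- **Lid, opening:** I lifted it by the bar to about 1.05 rad and let go; it stayed up.
- **Cell:** I picked it up with the tool leaning 23° and set it down on the circle with about 10 N of contact force. Before the lid closed, its centre measured about 3 mm from the circle's centre. I could not measure it again afterwards, but its top still shows through the amber window.
- **Lid, closing:** I lowered it by the bar at about 0.5 rad/s, pressing with about 33 N at the end. A plane fitted to the lid puts it within about 0.003 rad of flat.
- **Wheel:** It started at click 2. I gave it three fingertip strokes of one click each, pressing with up to about 9 N, which is below the 13 N that trips the switch. I checked each click in the images. The full-width line now stands between the triangles.
- **Everything else:** The other things on the bench look unmoved in the last images, and the arm is clear with no force reading beyond noise. No check failed or disagreed.

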